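Lock the stop collar on the camera boom

ROBOT

A 6-joint arm with a two-finger parallel gripper is mounted at the origin on the work surface. World frame = base frame: x ahead of the robot, y to its left, z up, the work surface at z = 0. Lengths are in m, angles in degrees, forces in N, time in s.
With the tool pointing down it reaches from about 0.35 to 0.85 m from the base axis. Payload 8.1 kg.
Tool frame: the origin (TCP) lies midway between the tips of the shut fingers; the grasp point (between the pads) lies 19 mm behind it; z points along the fingers, y is the line along which they close (so a half turn about z gives the same grasp; the last joint's range is limited). The gripper opens to 85 mm and grips with 20 to 120 N. Pads are 22 mm wide; open, the fingers measure 114 mm over their backs; the gripper's body (76 mm by 85 mm) begins 54 mm behind the grasp point. The pads swing forward as they close: fully open they stand 13 mm farther back than shut.
Start: joints at [-79.951, 7.471, 85.268, -0, 87.261, -4.893], TCP at [0.155, -0.58, 0.201] pointing down, gripper open.
Joint ranges: [-169.43, 169.43], [-51.17, 129.36], [1.28, 143.12], [-76.62, 256.62], [0, 156.53], [-152.29, 152.29]. Speed limits (degrees/s): [136.94, 136.94, 159.86, 180, 180, 180].

INTERFACE

Orientations are given as [roll, pitch, yaw] about the fixed x, y, z axes, in that order (R = Rz(yaw) Ry(pitch) Rx(roll)).
In Python, from station import * gives the robot as it stands.
- The arm moves only by the tool send_rows, never from a script. Its argument "deltas" is a list of rows, each an object of numbers: "tx", "ty", "tz": the shift along the tool's x, y, z scaled (see below); "rx", "ry", "rz": the turn, a rotation vector about the tool's x, y, z scaled (see below). A call has 1 to 12 rows; each row is the pose to reach, as a shift and turn from the pose commanded when the call began, along the tool's axes at that moment; what a row does not reach only later rows make up. The controller multiplies each number of a shift by 150 mm and each number of a turn by pi/4 rad. A row lasts 1/8 s, in which the tool goes at most 62.5 mm and 10.7 degrees, less where a joint would pass 70% of its speed; a pose out of reach is approached as far as the arm can. A call with a number of a shift or a turn outside -1 to 1 is refused whole. A call with a gripper value outside its range is refused whole. "gripper" is the opening, from 0 (shut) to 1 (fully open), set as the call begins (left out, the last holds). The fingers move at their own pace and stop on an object; the grip force is fixed at half the most. Time passes only in rows, so rows that repeat a pose let the fingers close. It gives the time, the measured TCP pose, the force, the opening and the grip force at its end, in the units of the state.
- state(): the state, without advancing time (a new reading comes with each control period).
- read_camera(name): name is "side" or "top"; returns the picture (400x640x3 uint8, red, green, blue); there is no depth.
- calibration(name): a dict with "fx", "fy", "cx", "cy" (pixels), "dist" ([k1, k2, p1, p2, k3] as OpenCV has them; the pictures are not rectified), "extrinsics" (4x4, takes a point from camera to world coordinates). Camera axes: x right, y down, z forward; pixel columns grow to the right and rows downward; lengths in m; the calibration is good to about 2 mm. A picture is of the moment at which its call begins. calibration takes no time and is no camera call.
- close_job(): hands the job in; it is judged then, once.
The state is a dict: "t": time; "q": joint angles; "dq": joint speeds; "effort": joint torques, N m; "ee_pos": TCP position; "eef_rot": TCP orientation; "force": force on the tool from outside, world axes, zero at the start; "torque": the same for the moment, N m; "finger_gap": finger opening in m; "finger_force": force on a finger pad.
Only numpy, scipy, OpenCV 4.12 (cv2) and the standard library are available. Lean on these libraries where they do the work, as an engineer would, in place of code of your own. Each camera call takes 0.05 s, during which the arm holds its last target. There are 200 camera calls.

TASK

Secure the camera carriage with the stop collar on the boom: slide the collar along until it butts against the end of the carriage's hub, turn it so that its set screw faces the flat of the boom squarely, and tighten the screw by its knob onto the flat until it is home and firm, about 0.5 N m; more than 1 N m would damage it. The camera is already set, so do not shove the carriage along, do not screw down on the round of the boom, and leave everything else where it is.

Things in the scene. Friction and masses are not known exactly. Their poses are not given: they have to be found in the camera images.
- stand: camera boom stand, fixed to the bench: white base plate 200 (x) x 360 (y) x 15 mm, 28 mm steel column at its +y end with a black cross clamp that holds the boom. Origin: centre of the plate's underside. The boom's axis runs along the stand's y, 170 mm straight above the origin. The column stands at y = 145 mm and rises 60 mm above the boom.
- boom: round steel bar, 30 mm diameter, with one flat 15 mm wide and 2 mm deep (13 mm from the axis) along its whole length. Origin on the bar's axis above the stand's origin; y along the bar; z square out of the flat, which faces up, rolled up to 0.3 rad either way. The bar reaches from y = -175 to 185 mm and is held fast.
- carriage: camera carriage clamped on the boom: round aluminium hub, 44 mm diameter and 36 mm long, with the white camera and black lens hanging below it. Origin at the hub's centre on the boom's axis; y along the boom. It is already set: its clamp holds up to 20 N along the boom and slips beyond that.
- carriage_face (a point): centre of the carriage hub's -y end face, on the boom's axis: the face that the collar must butt against.
- collar: black steel stop collar on the boom, on the carriage's -y side: 48 mm outside, 22 mm wide (faces 11 mm either side of the origin). Origin at its centre on the boom's axis; y along the boom; z out through the set screw. Slides against 2 N, turns against 0.06 N m, stays where left. Starts 30 to 105 mm clear of the carriage, z leaning 0.6 to 0.9 rad from vertical to the stand's -x side.
- collar_face (a point): centre of the collar's +y face, on the boom's axis: the face that meets the carriage.
- set_screw: steel shoulder set screw in the collar, backed off; z along it, outwards; its origin starts near the boom's axis and moves in with it. Clockwise seen from outside tightens, 6 mm per turn. It turns against 0.05 N m, hardly more when its point bears on the flat; about 0.4 rad later its shoulder seats on the collar's 17 mm round boss and it stops solid. It stays where left.
- knob: square soft-grip head moulded on the set screw, black; same origin and axes as the set screw. The grip has a slight give: it twists 1 rad per 6 N m on the screw and springs back when let go. Its sides are square to x and y, so it can be pinched along x or y, and again after every quarter turn.
- head (a point): middle of the knob, 49.5 mm out along z from the knob's origin; axes as the knob's. The knob is 18 x 18 mm across and 21 mm tall (39 to 60 mm out along z); below it is only the 17 mm round shoulder and boss, and the collar's rim 24 mm from the boom's axis.
- tip (a point): centre of the screw's flat 13 mm point, z outwards. It starts 0.3 to 0.9 mm clear of the round of the boom, so over the flat the point meets the steel after 2.4 to 3.1 rad of turning and the shoulder seats after 2.8 to 3.5 rad.
- petri_dish: clear plastic petri dish, 63 mm across and 14 mm tall, on the stand's base plate under the camera; origin at the centre of its underside. Bystander.
- lens_cap: black round lens cap, 42 mm across, 11 mm tall, lying on the base plate; origin at the centre of its underside. Bystander.
- spare_collar: a second collar of the same size without a set screw (48 mm across, 30.6 mm hole, 22 mm thick), lying flat on the base plate; origin at the centre of its underside. Bystander, not to be used.
- slide_box: flat blue slide box, 85 x 175 x 33 mm, on the bench beyond the stand; origin at the centre of its underside. Bystander.
- reagent_bottle: amber bottle with a black cap, 60 mm across, 115 mm tall, on the bench; origin at the centre of its underside. Bystander.
- tip_box: pipette tip box with a clear lid, 87 x 122 x 73 mm, on the bench; origin at the centre of its underside. Bystander.
- screwdriver: black-handled screwdriver, 160 mm long, lying on the bench on the robot's side of the stand; origin under its middle, x along it towards the blade. Bystander.

How it is judged (in metres and radians):
On the way:
1. with the collar against the carriage and its set screw's point down on the flat (within 0.3 mm), the screw is tightened firmly (at least 0.2 N m: the knob twisted 0.033 rad on the screw) (angle between the z axis of collar and the z axis of boom, either way round below 0.12 rad and y of carriage_face in the frame of collar below 0.0135 m and z of tip in the frame of boom below 0.0133 m and angle between the x axis of knob and the x axis of set_screw, either way round above 0.033 rad), for 0.1 s.
At the end, for the whole second after the job is handed in: The collar butts against the carriage (gap under 2.5 mm), its set screw points along the normal of the boom's flat within 0.12 rad and is home, still bearing on the flat with more than 7 N, the carriage is within 4 mm of where it was set, and collar and screw are at rest (contact force between set_screw and boom above 7 N and angle between the z axis of collar and the z axis of boom, either way round below 0.12 rad and y of carriage_face in the frame of collar below 0.0135 m and distance of carriage_face from where it was at the start of the episode below 0.004 m and linear speed of collar below 0.01 m/s and angular speed of set_screw below 0.1 rad/s); the robot touches nothing.
It fails at once if the set screw is overtightened: more than 1.2 N m (the knob twisted over 0.2 rad on the screw) (angle between the x axis of knob and the x axis of set_screw, either way round above 0.2 rad).
It fails at once if the set screw is screwed down (over 35 N) on the round of the boom, more than 0.3 rad off the flat (contact force between set_screw and boom above 35 N and angle between the z axis of collar and the z axis of boom, either way round above 0.3 rad).
It fails at once if the camera carriage is shoved more than 4 mm along the boom (distance of carriage_face from where it was at the start of the episode above 0.004 m).
It fails at once if a bystander is displaced by more than 25 mm (distance of any of petri_dish, lens_cap, spare_collar, slide_box, reagent_bottle, tip_box, screwdriver from where it was at the start of the episode above 0.025 m).
It also fails if it takes over 61 s, if anything falls off the work surface, if the arm or the gripper's body presses on something with over 40 N, if the wrist force passes 120 N, or if a joint passes its speed limit or range.

## Working session

There is one attempt and no reset: what is moved stays moved. The work goes in short steps, Python scripts to look and compute and a tool call to move; the robot and the scene stay as the last step left them, time stands still between calls to the robot, and variables do not carry over. Pictures are saved under pics/ and viewed, at most 10 in all, crops included, and the job is handed in when it is done.

Besides the shell and the picture viewer there is one more tool, called as name(argument=value, ...) on one line, values as JSON. send_rows: Moves the arm, as the interface text tells. Shifts and turns lie within -1 to 1; 1 stands for 150 mm of shift or pi/4 rad of turn. Its arguments: {"type":"object","properties":{"deltas":{"type":"array","items":{"type":"object","properties":{"tx":{"type":"number"},"ty":{"type":"number"},"tz":{"type":"number"},"rx":{"type":"number"},"ry":{"type":"number"},"rz":{"type":"number"}}}},"gripper":{"type":"number"}},"required":["deltas"]}

```bash
mkdir -p pics; ls; python3 - <<'E'
from station import *
import cv2
for n in("side","top"):
    im=read_camera(n); cv2.imwrite(f"pics/{n}0.png",cv2.cvtColor(im,cv2.COLOR_RGB2BGR)); c=calibration(n); print(n,{k:(v if k!='extrinsics' else None) for k,v in c.items()}); print(c['extrinsics'])
print(state())
E
```

```text
pics
side {'fx': 426.91911059890356, 'fy': 426.91911059890356, 'cx': 329.5282235349784, 'cy': 204.71055856829477, 'dist': array([0.02070419, 0.        , 0.        , 0.        , 0.        ]), 'extrinsics': None}
[[ 0.99991669  0.00333134  0.01247031  0.55644288]
 [-0.00643012 -0.70914439  0.70503396 -0.57642321]
 [ 0.01119196 -0.70505541 -0.7090639   0.76809454]
 [ 0.          0.          0.          1.        ]]
top {'fx': 424.12835799770227, 'fy': 424.12835799770227, 'cx': 320.9987518825675, 'cy': 199.04634916951167, 'dist': array([-0.00492722,  0.        ,  0.        ,  0.        ,  0.        ]), 'extrinsics': None}
[[-0.01542367 -0.99469212  0.10173345  0.43591597]
 [-0.99964537  0.01754901  0.02002938  0.0460424 ]
 [-0.02170839 -0.10138844 -0.99461004  1.23609008]
 [ 0.          0.          0.          1.        ]]
{'t': 0.1, 'q': array([-7.99503367e+01,  7.51165778e+00,  8.53249720e+01,  1.82464044e-04,
        8.72596486e+01, -4.89379154e+00]), 'dq': array([-0.01743026, -0.20444754, -0.08848518,  0.01588951, -0.01462898,
        0.06680461]), 'effort': array([ 1.55016194e-03, -5.70949781e+01, -5.01944339e+01, -1.24472845e-04,
        8.14322499e-03,  4.54213102e-05]), 'ee_pos': array([ 0.15463884, -0.57916296,  0.2002217 ]), 'eef_rot': array([-1.79904088e+02, -8.39497780e-03,  1.49434390e+01]), 'force': array([-0.51785644,  0.04492946,  0.44614555]), 'torque': array([ 0.01483918,  0.05755166, -0.01750931]), 'finger_force': 0.0, 'finger_gap': 0.08527418550391722}
```

View pics/side0.png

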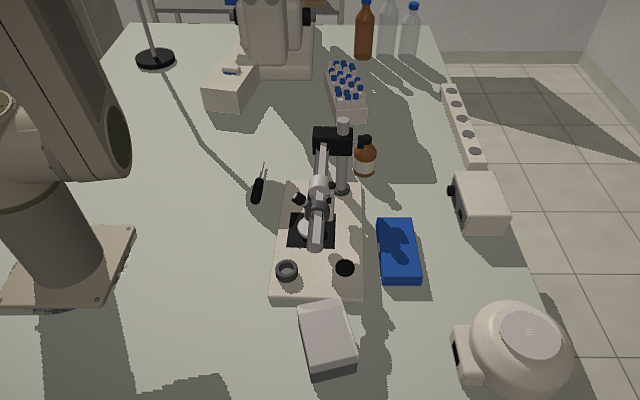

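View pics/top0.png

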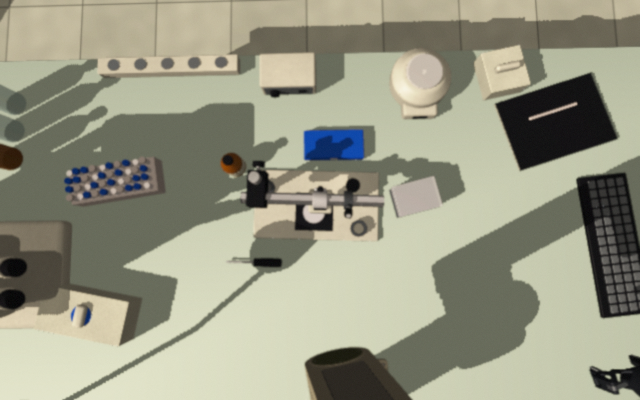

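The side view looks along +y: the boom runs from about (316,250) to (322,145), the column is at (342,125) and the collar near (318,205). In the top view the boom runs from (250,200) to (385,200), the carriage hub is near (319,201), and the collar with its knob is near (350,200). I'll enlarge both.

```bash
python3 - <<'E'
import cv2
a=cv2.imread('pics/side0.png')[120:270,255:375]; b=cv2.imread('pics/top0.png')[150:250,235:395]
cv2.imwrite('pics/sz.png',cv2.resize(a,(480,600),interpolation=cv2.INTER_CUBIC)); cv2.imwrite('pics/tz.png',cv2.resize(b,(800,500),interpolation=cv2.INTER_CUBIC))
E
```

```text
(no output)
```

View pics/sz.png

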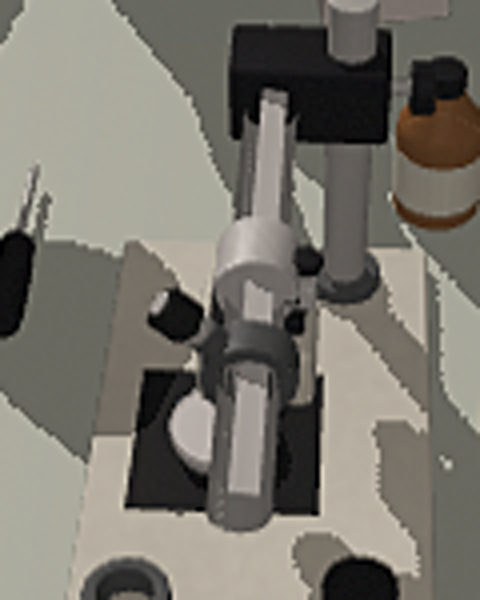

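View pics/tz.png

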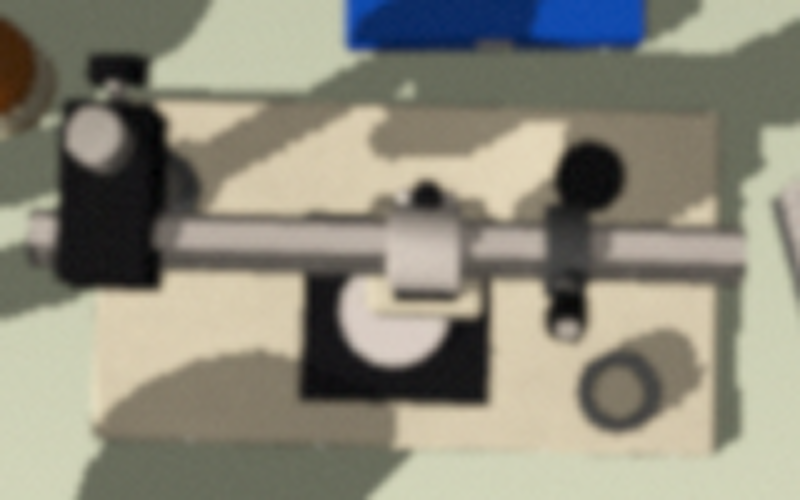

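The zooms show the knob leaning towards -x. It is at (175,315) in the side zoom, which is full pixel (299,199), and at (567,315) in the top zoom, which is (348,213). The collar is at (250,355) in the side zoom and (568,245) in the top zoom. The hub's -y face is at column 462 in the top zoom. The bright strip on the boom in the side zoom is the flat. Next I'll measure these.

```bash
cat > h.py <<'E'
import numpy as np,cv2
from station import *
def ray(n,uv):
    c=calibration(n);K=np.array([[c['fx'],0,c['cx']],[0,c['fy'],c['cy']],[0,0,1.]])
    p=cv2.undistortPoints(np.float64(uv).reshape(1,1,2),K,c['dist']).ravel()
    E=c['extrinsics'];return E[:3,3],E[:3,:3]@np.array([p[0],p[1],1.])
def onz(n,uv,z):
    o,d=ray(n,uv);return o+d*(z-o[2])/d[2]
def tri(a,b):
    (o,d),(p,e)=ray('top',a),ray('side',b)
    s=np.linalg.lstsq(np.c_[d,-e],p-o,rcond=None)[0];A,B=o+d*s[0],p+e*s[1]
    return (A+B)/2,np.linalg.norm(A-B)
E
python3 - <<'E'
from h import *
t=cv2.imread('pics/top0.png',0).astype(int);s=cv2.imread('pics/side0.png',0).astype(int)
print('top columns, rows 188..216')
for c in(274,290,302,335,360,370,380):print(c,t[188:217,c])
print('top rows, cols 305..360')
for r in(194,198,202,206,213):print(r,t[r,305:361])
print('side rows, cols 295..330')
for r in(160,165,170,215,220,225,230,235,240,245):print(r,s[r,300:332])
print('side rows 180-215 cols 288-332')
for r in range(188,214,2):print(r,s[r,288:332])
E
```

```text
top columns, rows 188..216
274 [ 61  72  82  90  87 100 139 168 176 175 173 148 111  91  86 109 161 194
 203 204 205 203 205 206 205 205 203 205 205]
290 [200 198 201 197 167 126 132 162 175 174 171 157 124  96  89  97 135 180
 199 202 203 201 202 203 204 204 204 204 203]
302 [201 201 202 194 152  96 109 149 171 176 176 169 141 101  88  81  62  39
  29  37  55  66  76  83  88  80  69  54  41]
335 [213 211 212 210 203 175 130 128 158 173 175 176 162 133 100  90  91 122
 171 198 205 204 205 206 205 205 205 204 203]
360 [113 120 126 125 125 122 110 106 139 171 180 179 174 156 123  95  90 104
 153 192 202 203 203 205 202 199 200 199 195]
370 [124 125 126 124 135 156 160 129 129 160 175 177 176 163 132 100  86  92
 135 180 199 203 203 202 202 201 199 183 152]
380 [104 104 103 104 104 104 100  93 109 149 171 177 174 169 144 105  90  85
  85  90 103 105 103 104 104 103 103 103 107]
top rows, cols 305..360
194 [109 107 108 109 105 105 110 131 146 147 144 142 141 141 139 137 135 134
 134 130 126 111  94  90  87  90  91  92 103 119 130 130 120 109 105 106
 102  99  85  65  51  46  45  46  45  
[... 4074 characters left out ...]
2 114 117 110 111 110 102  79  52  55  48
  43  46  48  48  45  36 107 113 103  93  82  76  71  68  65  65  63  58
  55  53  46  41  30  87 118 113]
208 [110 111 111 111 111 112 112 113 111 110 111 111 112 110 107 195  93  59
  39  45  47  44  46  68  56  46  42  43  44  44  43  46  48  49  53  57
  53  50  46  42  35  37 140 126]
210 [109 110 111 113 113 114 113 112 111 112 111 111 107 102 178 193 135  72
  31  45  46  45  44  42  39  40  64  68  87  89  68  52  56  38  38  44
  44  47  47  42  34  19 139 122]
212 [111 113  97  48  53  54  54  55  66  65  63  61  55 123 115 143 119  67
  44  45  45  46  31  90  62  93 102 112 111 110 110 110 114 115  88  63
  42  45  44  56  35  44 129 116]
```

```bash
python3 - <<'E'
from h import *
A=onz('top',(290,198.1),.17);B=onz('top',(370,200.3),.17)
u=(A-B)/np.linalg.norm(A-B);print('boom top',A,B,'dir',u,'dev deg',np.degrees(np.arctan2(-u[0],u[1])))
for r,l,R in((230,307.5,323.6),(240,306.5,323.0),(165,310.6,328.4)):
    print('side axis',onz('side',((l+R)/2,r),.174))
n=np.array([u[1],-u[0],0])   # +x-ish normal
def cyl(name,uv,rad=.015,P=A):
    o,d=ray(name,uv);w=np.array([0,0,1.])
    o2=np.array([(o-P)@n,(o-P)@w]);d2=np.array([d@n,d@w])
    a,b,c=d2@d2,2*o2@d2,o2@o2-rad**2
    D=max(b*b-4*a*c,0);s=(-b-D**.5)/2/a;q=o2+s*d2;return np.degrees(np.arctan2(q[0],q[1])),o+s*d
for r,l,R in((230,312.5,320.4),(240,311.7,319.5),(225,312.6,320.7),(165,318.1,324.7)):
    print('side flat',cyl('side',(l,r))[0],cyl('side',(R,r))[0])
for c,l,R in((290,194.4,199.8),(335,195.5,200.9),(360,196,201.5),(370,196.6,201.7)):
    print('top flat',cyl('top',(c,l))[0],cyl('top',(c,R))[0])
print('hub face y top',onz('top',(326.3,199),.192),'collar',onz('top',(343.8,199),.194),onz('top',(352.9,199),.194))
X,e=tri((348,213),(299,198.5));v=X-A
print('knob',X,e,'lean',np.degrees(np.arctan2(v@n,v[2])),'r',np.hypot(v@n,v[2]),'along',v@u)
print('boom at knob y',A+u*(v@u), 'ends', onz('top',(384,199.6),.17),onz('top',(240.6,196.4),.17))
E
```

```text
boom top [0.54875375 0.14596648 0.17      ] [ 0.53960621 -0.05594659  0.17      ] dir [0.04525793 0.99897533 0.        ] dev deg -2.5939744167313887
side axis [ 0.54057122 -0.05188639  0.174     ]
side axis [ 0.5395254  -0.07602074  0.174     ]
side axis [0.54599356 0.135222   0.174     ]
side flat -15.72299758538056 42.40798012987873
side flat -15.049826183491346 40.82859030828285
side flat -18.328472192594383 41.86657301542553
side flat -17.454388450800778 38.60808390133827
top flat 32.33340752960815 -22.233921103966527
top flat 33.910456783583854 -20.8292204490998
top flat 36.22262365656304 -19.947901014662673
top flat 32.12568801135848 -19.206234587822898
hub face y top [0.5425943 0.0539478 0.192    ] collar [0.54162816 0.01075948 0.194     ] [ 0.54123255 -0.01166087  0.194     ]
knob [0.50748819 0.00171677 0.2027912 ] 0.002487394827116765 lean -46.615768171937646 r 0.04773881437998296 along -0.14596950118333213
boom at knob y [5.42147475e-01 1.46550223e-04 1.70000000e-01] ends [ 0.54075892 -0.09118012  0.17      ] [0.55531883 0.27162046 0.17      ]
```

```bash
cat >> h.py <<'E'
from scipy.spatial.transform import Rotation as Ro, Slerp
U=np.array([.0425,.9991,0]);N=np.array([.9991,-.0425,0]);C0=np.array([.5421,0,.170])
def pose(y,lean,rad,spin=0,C=C0):
    "TCP pose: y along boom from collar start, lean deg to +x, TCP radius, spin deg about tool z"
    a=np.radians(lean);k=np.sin(a)*N+np.cos(a)*np.array([0,0,1])
    R=np.c_[U,np.cross(-k,U),-k];return C+U*y+k*rad,Ro.from_matrix(R)*Ro.from_euler('z',spin,degrees=True)
def now():
    s=state();return s['ee_pos'],Ro.from_euler('xyz',s['eef_rot'],degrees=True)
def delta(a,b):
    return np.round(np.r_[a[1].inv().apply(b[0]-a[0])/.15,(a[1].inv()*b[1]).as_rotvec()/(np.pi/4)],3)
def show():
    s=state();R=Ro.from_euler('xyz',s['eef_rot'],degrees=True);k=-R.as_matrix()[:,2];d=s['ee_pos']-C0
    print('t',round(s['t'],2),'pos',s['ee_pos'].round(4),'y',(d@U).round(4),'rad',(d@k).round(4),'off N',np.round(d@N-(d@k)*(k@N),4),
    'lean',np.degrees(np.arctan2(k@N,k[2])).round(2),'ydev',np.degrees(k@U).round(2))
    print(' F(U,N,z)',np.round([s['force']@U,s['force']@N,s['force'][2]],2),'Ttool',R.inv().apply(s['torque']).round(3),'gap',round(s['finger_gap'],4),'ff',round(s['finger_force'],1),'q',s['q'].round(1))
E
python3 - <<'E'
from h import *
a=now();g=pose(0,-46.6,.16)
m=(np.array([.33,-.30,.33]),Slerp([0,1],Ro.concatenate([a[1],g[1]]))(.5))
f=lambda p,q,s:(p[0]+(q[0]-p[0])*s,Slerp([0,1],Ro.concatenate([p[1],q[1]]))(s))
W=[a,f(a,m,.5),m,f(m,g,.5),g,pose(0,-46.6,.031)]
for p,q in zip(W,W[1:]):print(delta(p,q),q[0].round(3),q[1].as_euler('xyz',degrees=True).round(1))
E
```

```text
[ 0.805 -0.749 -0.431 -0.223  0.163 -0.38 ] [ 0.242 -0.44   0.265] [169.1  -5.7  32.6]
[ 1.033 -0.397 -0.414 -0.223  0.163 -0.38 ] [ 0.33 -0.3   0.33] [156.7  -7.8  51.3]
[ 0.961 -0.473  0.122 -0.223  0.163 -0.38 ] [ 0.378 -0.148  0.305] [144.4  -5.7  69.9]
[ 1.042 -0.199  0.193 -0.223  0.163 -0.38 ] [0.426 0.005 0.28 ] [133.4  -0.   87.6]
[-0.   -0.    0.86  0.    0.    0.  ] [0.52  0.001 0.191] [133.4  -0.   87.6]
```

send_rows(deltas=[{"tx":0.4,"ty":-0.37,"tz":-0.22,"rx":-0.11,"ry":0.08,"rz":-0.19},{"tx":0.8,"ty":-0.75,"tz":-0.43,"rx":-0.22,"ry":0.16,"rz":-0.38},{"tx":0.8,"ty":-0.75,"tz":-0.43,"rx":-0.22,"ry":0.16,"rz":-0.38},{"tx":0.8,"ty":-0.75,"tz":-0.43,"rx":-0.22,"ry":0.16,"rz":-0.38}])

```text
t: 0.6
ee_pos: [0.2431, -0.4388, 0.2678]
eef_rot: [168.9, -5.6, 32.8]
force: [-0.1, 0.8, -0.5]
finger_gap: 0.0852
finger_force: 0.0
```

send_rows(deltas=[{"tx":1.0,"ty":-0.4,"tz":-0.41,"rx":-0.22,"ry":0.16,"rz":-0.38},{"tx":1.0,"ty":-0.4,"tz":-0.41,"rx":-0.22,"ry":0.16,"rz":-0.38},{"tx":1.0,"ty":-0.4,"tz":-0.41,"rx":-0.22,"ry":0.16,"rz":-0.38},{"tx":1.0,"ty":-0.4,"tz":-0.41,"rx":-0.22,"ry":0.16,"rz":-0.38}])

```text
t: 1.1
ee_pos: [0.3265, -0.3019, 0.331]
eef_rot: [156.8, -7.4, 51.4]
force: [0.2, -0.6, -0.0]
finger_gap: 0.0849
finger_force: 0.0
```

send_rows(deltas=[{"tx":0.96,"ty":-0.47,"tz":0.12,"rx":-0.22,"ry":0.16,"rz":-0.38},{"tx":0.96,"ty":-0.47,"tz":0.12,"rx":-0.22,"ry":0.16,"rz":-0.38},{"tx":0.96,"ty":-0.47,"tz":0.12,"rx":-0.22,"ry":0.16,"rz":-0.38},{"tx":0.96,"ty":-0.47,"tz":0.12,"rx":-0.22,"ry":0.16,"rz":-0.38}])

```text
t: 1.6
ee_pos: [0.427, -0.1899, 0.3129]
eef_rot: [148.1, -6.2, 70.2]
force: [-0.9, 0.1, 0.5]
finger_gap: 0.0856
finger_force: 0.0
```

```bash
python3 - <<'E'
from h import *
show();a=now();g=pose(0,-46.6,.13);print(delta(a,g))
E
```

```text
t 1.6 pos [ 0.427  -0.1899  0.3129] y -0.1946 rad 0.1639 off N -0.0199 lean -32.17 ydev 4.01
 F(U,N,z) [ 0.07 -0.93  0.5 ] Ttool [ 0.207 -0.075 -0.002] gap 0.0856 ff 0.0 q [-46.1 -50.9 124.7  18.7  79.7 -23.5]
[ 1.217 -0.521  0.255 -0.304  0.138 -0.386]
```

```bash
cat >> h.py <<'E'
def knob(y,klean,tlean,g,spin=-90,r=.0495):
    "TCP pose with knob middle g behind TCP; collar at y, knob lean klean, tool lean tlean (deg)"
    a=np.radians(klean);P=C0+U*y+r*(np.sin(a)*N+np.cos(a)*np.array([0,0,1]))
    z,R=pose(0,tlean,0,spin);return P+R.as_matrix()[:,2]*g,R
E
python3 - <<'E'
from h import *
a=now();g=knob(0,-46.6,-22,-.09)
f=lambda p,q,s:(p[0]+(q[0]-p[0])*s,Slerp([0,1],Ro.concatenate([p[1],q[1]]))(s))
W=[a,f(a,g,.4),f(a,g,.7),g,knob(0,-46.6,-22,.014)]
for p,q in zip(W,W[1:]):print(delta(p,q),q[0].round(3),q[1].as_euler('xyz',degrees=True).round(1))
E
```

```text
[ 0.515 -0.117  0.074  0.061  0.096 -0.96 ] [ 0.445 -0.113  0.303] [153.1  12.  109.8]
[ 0.335  0.202  0.081  0.046  0.072 -0.72 ] [ 0.459 -0.055  0.295] [164.7  20.9 142.5]
[ 0.17   0.351  0.085  0.046  0.072 -0.72 ] [0.472 0.003 0.287] [180.   22.  177.6]
[ 0.    -0.     0.693  0.     0.     0.   ] [0.511 0.001 0.191] [180.   22.  177.6]
```

send_rows(deltas=[{"tx":0.5,"ty":-0.1,"tz":0.05,"rx":0.06,"ry":0.1,"rz":-0.96},{"tx":0.5,"ty":-0.1,"tz":0.05,"rx":0.06,"ry":0.1,"rz":-0.96},{"tx":0.5,"ty":-0.1,"tz":0.05,"rx":0.06,"ry":0.1,"rz":-0.96},{"tx":0.5,"ty":-0.1,"tz":0.05,"rx":0.06,"ry":0.1,"rz":-0.96},{"tx":0.5,"ty":-0.1,"tz":0.05,"rx":0.06,"ry":0.1,"rz":-0.96},{"tx":0.5,"ty":-0.1,"tz":0.05,"rx":0.06,"ry":0.1,"rz":-0.96}], gripper=0.6)

```text
t: 2.35
ee_pos: [0.4441, -0.1163, 0.3079]
eef_rot: [152.9, 11.8, 109.6]
force: [0.2, -0.5, 0.4]
finger_gap: 0.0513
finger_force: 0.0
```

```bash
python3 - <<'E'
from h import *
show();a=now()
f=lambda p,q,s:(p[0]+(q[0]-p[0])*s,Slerp([0,1],Ro.concatenate([p[1],q[1]]))(s))
g=knob(0,-46.6,-22,-.09)
W=[a,f(a,g,.5),g]
for p,q in zip(W,W[1:]):print(delta(p,q),q[0].round(3),q[1].as_euler('xyz',degrees=True).round(1))
E
```

```text
t 2.35 pos [ 0.4441 -0.1163  0.3079] y -0.1203 rad 0.166 off N -0.0116 lean -29.34 ydev -0.11
 F(U,N,z) [-0.48  0.19  0.37] Ttool [0.202 0.134 0.002] gap 0.0513 ff 0.0 q [-34.3 -49.4 123.4  15.3  80.9 -55.7]
[ 0.349  0.2    0.098  0.047  0.072 -0.723] [ 0.458 -0.057  0.298] [164.6  20.8 142.4]
[ 0.181  0.358  0.103  0.047  0.072 -0.723] [0.472 0.003 0.287] [180.   22.  177.6]
```

send_rows(deltas=[{"tx":0.35,"ty":0.2,"tz":0.1,"rx":0.047,"ry":0.072,"rz":-0.723},{"tx":0.35,"ty":0.2,"tz":0.1,"rx":0.047,"ry":0.072,"rz":-0.723},{"tx":0.35,"ty":0.2,"tz":0.1,"rx":0.047,"ry":0.072,"rz":-0.723},{"tx":0.35,"ty":0.2,"tz":0.1,"rx":0.047,"ry":0.072,"rz":-0.723}])

```text
t: 2.85
ee_pos: [0.4585, -0.0557, 0.298]
eef_rot: [164.6, 20.9, 142.6]
force: [0.4, 0.0, 0.3]
finger_gap: 0.0518
finger_force: 0.0
```

send_rows(deltas=[{"tx":0.18,"ty":0.35,"tz":0.1,"rx":0.047,"ry":0.072,"rz":-0.723},{"tx":0.18,"ty":0.35,"tz":0.1,"rx":0.047,"ry":0.072,"rz":-0.723},{"tx":0.18,"ty":0.35,"tz":0.1,"rx":0.047,"ry":0.072,"rz":-0.723},{"tx":0.18,"ty":0.35,"tz":0.1,"rx":0.047,"ry":0.072,"rz":-0.723}])

```text
t: 3.35
ee_pos: [0.4716, 0.0028, 0.2878]
eef_rot: [-180.0, 22.1, 177.6]
force: [0.7, 0.1, -0.4]
finger_gap: 0.0512
finger_force: 0.0
```

```bash
python3 - <<'E'
from h import *
show();a=now()
for tl in(-22,-30,-40):print(tl,delta(a,knob(0,-46.6,tl,-.05)),delta(a,knob(0,-46.6,tl,.014)))
E
```

```text
t 3.35 pos [0.4716 0.0028 0.2878] y -0.0002 rad 0.1357 off N -0.0196 lean -22.08 ydev -0.02
 F(U,N,z) [ 0.16  0.73 -0.43] Ttool [-0.048  0.205 -0.009] gap 0.0512 ff 0.0 q [ -7.5 -39.6 118.    2.   79.6 -95.1]
-22 [-0.004  0.001  0.271  0.     0.002  0.001] [-0.004  0.001  0.698  0.     0.002  0.001]
-30 [ 0.042  0.001  0.274  0.    -0.176  0.001] [-0.017  0.001  0.697  0.    -0.176  0.001]
-40 [ 0.099  0.001  0.287  0.001 -0.398  0.001] [-0.033  0.001  0.693  0.001 -0.398  0.001]
```

send_rows(deltas=[{"tx":0.04,"tz":0.27,"ry":-0.176},{"tx":0.04,"tz":0.27,"ry":-0.176},{"tx":0.0,"tz":0.45,"ry":-0.176},{"tx":-0.01,"tz":0.6,"ry":-0.176},{"tx":-0.017,"tz":0.69,"ry":-0.176},{"tx":-0.017,"tz":0.69,"ry":-0.176}])

```text
invalid input at $.deltas[0]: expected keys tx, ty, tz, rx, ry, rz
```

```bash
python3 - <<'E'
from h import *
show();n=[read_camera(x) for x in("side","top")]
a=cv2.resize(n[0][150:240,265:365],(400,360),interpolation=cv2.INTER_CUBIC);b=cv2.resize(n[1][165:255,300:400],(400,360),interpolation=cv2.INTER_CUBIC)
cv2.imwrite('pics/p1.png',np.hstack([a,b])[:,:,::-1])
E
```

```text
t 3.35 pos [0.4716 0.0028 0.2878] y -0.0002 rad 0.1357 off N -0.0196 lean -22.08 ydev -0.02
 F(U,N,z) [ 0.16  0.73 -0.43] Ttool [-0.048  0.205 -0.009] gap 0.0512 ff 0.0 q [ -7.5 -39.6 118.    2.   79.6 -95.1]
```

View pics/p1.png

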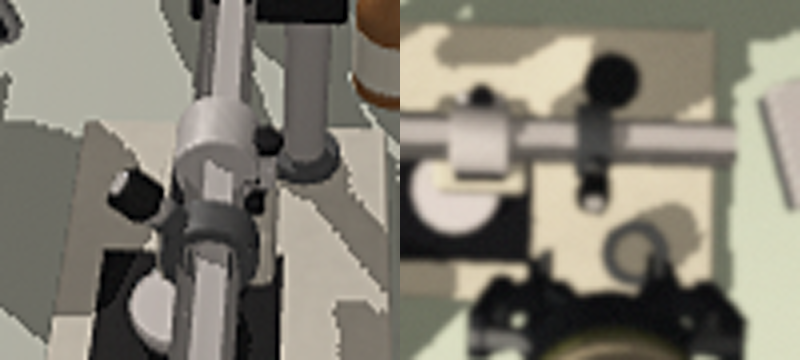

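The move was refused because every row needs all six keys. The picture shows the gripper still behind the knob, with its fingers at x≈540 and 655 in the right panel and the knob midway at x≈593, so it is well centred.

send_rows(deltas=[{"tx":0.04,"ty":0,"tz":0.27,"rx":0,"ry":-0.176,"rz":0},{"tx":0.04,"ty":0,"tz":0.27,"rx":0,"ry":-0.176,"rz":0},{"tx":0.0,"ty":0,"tz":0.45,"rx":0,"ry":-0.176,"rz":0},{"tx":-0.01,"ty":0,"tz":0.6,"rx":0,"ry":-0.176,"rz":0},{"tx":-0.017,"ty":0,"tz":0.69,"rx":0,"ry":-0.176,"rz":0},{"tx":-0.017,"ty":0,"tz":0.69,"rx":0,"ry":-0.176,"rz":0}])

```text
t: 4.2
ee_pos: [0.514, 0.0008, 0.1955]
eef_rot: [-179.9, 30.1, 177.8]
force: [-0.2, 0.6, -1.2]
finger_gap: 0.0509
finger_force: 0.0
```

```bash
python3 - <<'E'
from h import *
show();n=[read_camera(x) for x in("side","top")]
a=cv2.resize(n[0][150:240,265:365],(400,360),interpolation=cv2.INTER_CUBIC);b=cv2.resize(n[1][165:255,300:400],(400,360),interpolation=cv2.INTER_CUBIC)
cv2.imwrite('pics/p2.png',np.hstack([a,b])[:,:,::-1])
E
```

```text
t 4.2 pos [0.514  0.0008 0.1955] y -0.0004 rad 0.0361 off N -0.01 lean -30.06 ydev -0.04
 F(U,N,z) [ 0.61 -0.21 -1.25] Ttool [ 0.002  0.26  -0.024] gap 0.0509 ff 0.0 q [ -7.7 -40.8 130.7   3.1  60.2 -96.3]
```

View pics/p2.png

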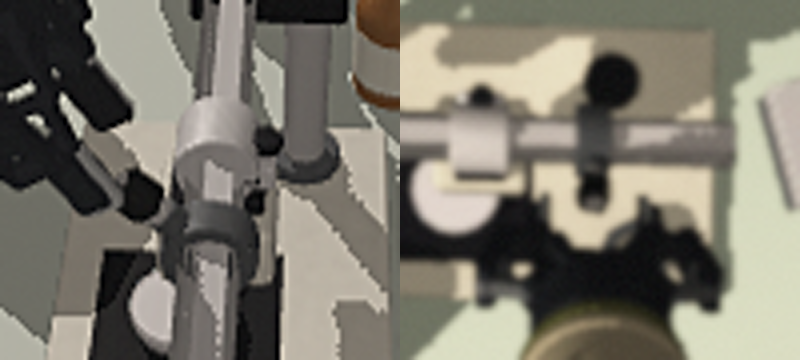

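The fingertips are not yet over the knob. In the side panel they are at about (100,207) and (130,122) with the knob at (142,193). In the top panel they are at about (540,195) and (650,203) with the knob at (593,190). I'll triangulate both to find the offset.

```bash
python3 - <<'E'
from h import *
X,e=tri((300+142/4+12.5,165+199/4),(265+115/4,150+165/4));K,f=tri((300+193/4,165+190/4),(265+142/4,150+193/4))
print('tips',X,e,'knob',K,f); R=now()[1]; print('knob minus tips in tool mm',R.inv().apply(K-X)*1e3,' knob minus TCP',R.inv().apply(K-now()[0])*1e3)
print(R.as_matrix().round(2))
E
```

```text
tips [0.50022959 0.00235108 0.2213591 ] 0.0011423565017882591 knob [0.50950627 0.00123779 0.20376359] 0.004247811978914091
knob minus tips in tool mm [ 0.77569939 -0.73052552 19.89378915]  knob minus TCP [-0.44500707  0.1464559  -9.23991276]
[[-0.86  0.04  0.5 ]
 [ 0.03  1.   -0.02]
 [-0.5  -0.   -0.86]]
```

send_rows(deltas=[{"tx":0,"ty":0,"tz":0.03,"rx":0,"ry":0,"rz":0},{"tx":0,"ty":0,"tz":0.03,"rx":0,"ry":0,"rz":0},{"tx":0,"ty":0,"tz":0.03,"rx":0,"ry":0,"rz":0},{"tx":0,"ty":0,"tz":0.03,"rx":0,"ry":0,"rz":0},{"tx":0,"ty":0,"tz":0.03,"rx":0,"ry":0,"rz":0},{"tx":0,"ty":0,"tz":0.03,"rx":0,"ry":0,"rz":0}], gripper=0.0)

```text
t: 5.05
ee_pos: [0.515, 0.0011, 0.1892]
eef_rot: [-179.9, 30.0, 177.9]
force: [-0.1, -0.2, 0.1]
finger_gap: -0.0004
finger_force: 0.1
```

```bash
python3 - <<'E'
from h import *
show()
E
```

```text
t 5.05 pos [0.515  0.0011 0.1892] y -0.0001 rad 0.0302 off N -0.012 lean -30.02 ydev -0.06
 F(U,N,z) [-0.22 -0.12  0.08] Ttool [-0.023  0.21   0.031] gap -0.0004 ff 0.1 q [ -7.6 -40.4 131.    3.1  59.4 -96.4]
```

```bash
python3 - <<'E'
from h import *
n=[read_camera(x) for x in("side","top")]
a=cv2.resize(n[0][155:225,270:340],(400,400),interpolation=cv2.INTER_CUBIC);b=cv2.resize(n[1][175:245,315:385],(400,400),interpolation=cv2.INTER_CUBIC)
g=lambda a:np.clip(255*(a/255.)**.5,0,255).astype(np.uint8)
cv2.imwrite('pics/p3.png',g(np.hstack([a,b])[:,:,::-1]))
E
```

```text
(no output)
```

View pics/p3.png

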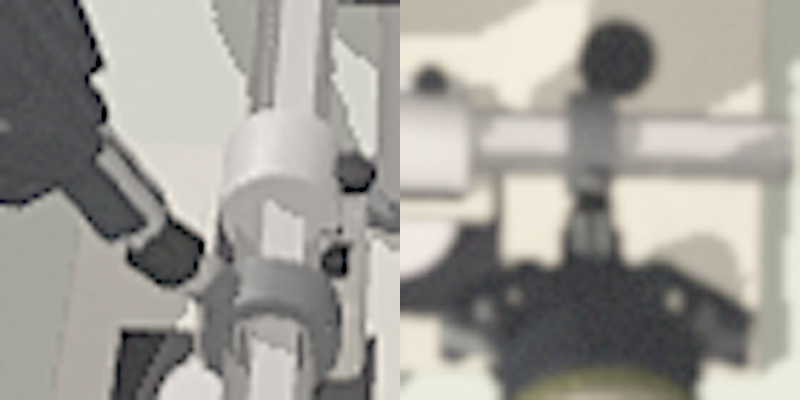

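The fingers shut just outside the knob's top. The side panel shows tips at about (145,240) and the knob at (168,253). The top panel shows the tips over the knob at about (590,200). I'll project the reported TCP into both views to check the calibration.

```bash
cat >> h.py <<'E'
def proj(n,X):
    c=calibration(n);K=np.array([[c['fx'],0,c['cx']],[0,c['fy'],c['cy']],[0,0,1.]]);T=np.linalg.inv(c['extrinsics'])
    return cv2.projectPoints(np.float64(X).reshape(1,3),cv2.Rodrigues(T[:3,:3])[0],T[:3,3],K,c['dist'])[0].ravel()
E
python3 - <<'E'
from h import *
p,R=now();z=R.as_matrix()[:,2]
for d in(0,-.019,-.03,-.06):
    X=p+z*d;s=proj('side',X);t=proj('top',X)
    print(d,'side crop',(s-[270,155])*400/70,'top crop',(t-[315,175])*400/70+[400,0])
print('hyp tips',*tri((348.3,211),(295.8,196.8)))
for l in(-40,-46.6,-52):
    P=knob(0,l,0,0)[0];print(l,P,(proj('side',P)-[270,155])*400/70,(proj('top',P)-[315,175])*400/70+[400,0])
E
```

```text
0 side crop [186.01871286 279.52516111] top crop [587.94652746 199.08119954]
-0.019 side crop [155.59779142 243.40916868] top crop [589.13085744 218.41720536]
-0.03 side crop [137.58225497 222.0222653 ] top crop [589.83483944 229.91152291]
-0.06 side crop [ 86.87191298 161.82736413] top crop [591.82680702 262.43847036]
hyp tips [5.06837939e-01 4.23137658e-04 2.09564328e-01] 0.00766575893081641
-40 [0.51031065 0.00135226 0.2079192 ] [169.87686131 238.76709717] [589.31736626 206.77377583]
-46.6 [0.50616692 0.00152853 0.20401083] [157.8096321  246.83945226] [588.73197262 217.14998946]
-52 [0.50312857 0.00165778 0.20047524] [149.10464678 254.16446739] [588.24018108 224.81676317]
```

```bash
python3 - <<'E'
from h import *
n=[read_camera(x) for x in("side","top")]
cv2.imwrite('pics/raw_s.png',n[0][:,:,::-1]);cv2.imwrite('pics/raw_t.png',n[1][:,:,::-1])
s=cv2.cvtColor(n[0],cv2.COLOR_RGB2GRAY).astype(int);t=cv2.cvtColor(n[1],cv2.COLOR_RGB2GRAY).astype(int)
np.set_printoptions(linewidth=200)
print(s[180:209,284:314]);print(t[200:224,338:360])
t0=cv2.imread('pics/top0.png',0).astype(int);print(t0[200:224,338:360])
E
```

```text
[[ 26  25  24  16  54  42  49  93 154 191 184 181 180 181 179 181 179 178 178 178 178 178 180 181 178 166 157 170 177 183]
 [ 25  26  19  13  73  85  43  49  96 156 192 183 183 182 181 181 181 180 181 183 182 182 182 182 183 161 158 169 175 183]
 [ 25  25  16  79 103  94  82  24  47  92 178 189 183 181 179 180 181 181 182 183 182 182 183 184 185 151 160 169 173 185]
 [ 23  22  14  71 108 102  94  81   9  62 127 196 187 182 180 181 183 184 184 183 182 182 183 183 187 153 162 171 176 187]
 [ 25  24  21  31  73 105 100  92  59  17  86 160 193 185 181 182 183 183 184 183 184 184 184 183 186 158 163 171 176 191]
 [ 22  23  26  19  28  73 105  97  85  37  34  96 157 193 185 183 183 182 183 184 183 184 184 183 187 156 165 175 187 200]
 [ 24  26  28  25  15  28  72 102  93  82  39  47  94 156 193 186 183 182 182 182 182 183 183 184 189 158 168 185 205 158]
 [ 26  27  28  27  24  17  27 109 101  92  81  42  47  93 180 190 184 182 182 182 180 182 182 185 171 163 177 146 138 112]
 [ 27  30  27  26  28  24  16  58 106 101  93  81  24  45 103 196 186 183 183 182 182 183 183 186 171 171 146 109 10
[... 6137 characters left out ...]
0 103 126 155 161 154 128 123 163 193 200 202 201 203 202 198]
 [204 204 204 200 203 195 172 142 138 147 148 138 126 149 181 197 200 200 202 200 197 184]
 [204 204 203 203 202 201 196 182 172 166 159 148 151 176 192 199 199 198 197 193 178 155]
 [204 205 204 203 202 201 201 200 194 193 190 184 184 194 197 198 196 192 179 163 143 117]
 [203 204 203 203 202 203 202 202 202 199 200 198 198 198 196 192 178 162 137 112  95  86]
 [204 203 203 201 202 203 203 201 201 200 199 200 198 195 184 162 137 112  88  75  72  71]
 [203 203 203 203 203 202 201 202 202 199 199 200 195 178 148 115  90  75  70  72  75  73]
 [203 202 202 202 200 200 201 201 201 200 198 198 190 156 108  78  71  71  84  93  96  93]]
```

The knob has not moved, and the fingers end at its outer face, about 21 mm short of the reported TCP. I'll open, advance along the tool axis while watching force, and close again.

send_rows(deltas=[{"tx":0,"ty":0,"tz":0,"rx":0,"ry":0,"rz":0},{"tx":0,"ty":0,"tz":0,"rx":0,"ry":0,"rz":0},{"tx":0,"ty":0,"tz":0,"rx":0,"ry":0,"rz":0},{"tx":0,"ty":0,"tz":0.05,"rx":0,"ry":0,"rz":0},{"tx":0,"ty":0,"tz":0.09,"rx":0,"ry":0,"rz":0},{"tx":0,"ty":0,"tz":0.09,"rx":0,"ry":0,"rz":0}], gripper=0.5)

```text
t: 6.0
ee_pos: [0.5213, 0.0009, 0.1762]
eef_rot: [-179.9, 29.9, 177.9]
force: [-0.2, -0.3, -0.4]
finger_gap: 0.0427
finger_force: 0.0
```

```bash
python3 - <<'E'
from h import *
show()
n=[read_camera(x) for x in("side","top")]
a=cv2.resize(n[0][155:225,270:340],(400,400),interpolation=cv2.INTER_CUBIC);b=cv2.resize(n[1][175:245,315:385],(400,400),interpolation=cv2.INTER_CUBIC)
g=lambda a:np.clip(255*(a/255.)**.5,0,255).astype(np.uint8)
cv2.imwrite('pics/p4.png',g(np.hstack([a,b])[:,:,::-1]))
E
```

```text
t 6.0 pos [0.5213 0.0009 0.1762] y -0.0 rad 0.0157 off N -0.013 lean -29.9 ydev -0.07
 F(U,N,z) [-0.31 -0.2  -0.37] Ttool [ 0.027  0.251 -0.005] gap 0.0427 ff 0.0 q [ -7.5 -38.3 131.2   3.1  57.4 -96.4]
```

View pics/p4.png

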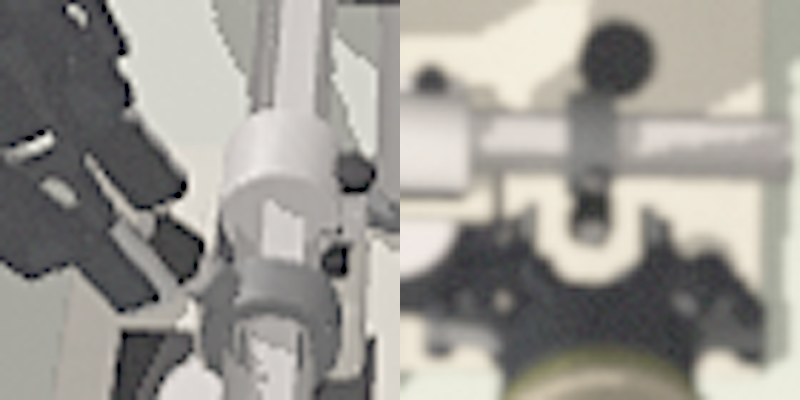

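The fingers now bracket the knob. Near tip is about (155,300), far tip about (175,198), and the knob is between them at (175,250), so the tips are near the knob's middle. I'll advance another 10 mm and close.

send_rows(deltas=[{"tx":0,"ty":0,"tz":0.04,"rx":0,"ry":0,"rz":0},{"tx":0,"ty":0,"tz":0.065,"rx":0,"ry":0,"rz":0},{"tx":0,"ty":0,"tz":0.065,"rx":0,"ry":0,"rz":0}])

```text
t: 6.48
ee_pos: [0.5264, 0.0006, 0.1684]
eef_rot: [-179.9, 30.0, 177.9]
force: [-0.1, -0.1, 0.3]
finger_gap: 0.0426
finger_force: 0.0
```

send_rows(deltas=[{"tx":0,"ty":0,"tz":0,"rx":0,"ry":0,"rz":0},{"tx":0,"ty":0,"tz":0,"rx":0,"ry":0,"rz":0},{"tx":0,"ty":0,"tz":0,"rx":0,"ry":0,"rz":0},{"tx":0,"ty":0,"tz":0,"rx":0,"ry":0,"rz":0}], gripper=0.0)

```text
t: 6.98
ee_pos: [0.5266, 0.0005, 0.1694]
eef_rot: [-179.9, 30.0, 177.9]
force: [-6.0, 0.0, 3.6]
finger_gap: 0.0189
finger_force: 58.5
```

```bash
python3 - <<'E'
from h import *
show()
E
```

```text
t 6.97 pos [5.266e-01 5.000e-04 1.694e-01] y -0.0001 rad 0.0073 off N -0.0119 lean -30.03 ydev -0.05
 F(U,N,z) [-0.21 -6.01  3.58] Ttool [0.068 0.654 0.075] gap 0.0189 ff 58.5 q [ -7.5 -37.  131.2   3.1  56.  -96.4]
```

Gripped: gap 18.9 mm, 58 N. The knob middle is about 40 mm behind the reported TCP. Next I'll compute the arc about the boom axis that brings the knob from -46.6° to about +9°.

```bash
python3 - <<'E'
from h import *
p,R=now()
for base in(0,36):
  Q=Ro.from_rotvec(U*np.radians(base));a=(C0+Q.apply(p-C0),Q*R)
  for d in(9,18,27,36) if base==0 else (7,14,19.6):
    Q=Ro.from_rotvec(U*np.radians(d+base));print(base,d,delta(a,(C0+Q.apply(p-C0),Q*R)))
E
```

```text
0 9 [-0.009 -0.    -0.014 -0.001  0.2    0.   ]
0 18 [-0.019 -0.    -0.026 -0.002  0.4    0.   ]
0 27 [-0.032 -0.    -0.036 -0.003  0.6    0.001]
0 36 [-0.046 -0.    -0.044 -0.005  0.8    0.001]
36 7 [-0.007 -0.    -0.011 -0.001  0.156  0.   ]
36 14 [-0.014 -0.    -0.021 -0.002  0.311  0.   ]
36 19.6 [-0.022 -0.    -0.028 -0.003  0.436  0.   ]
```

send_rows(deltas=[{"tx":-0.009,"ty":0,"tz":-0.014,"rx":0,"ry":0.2,"rz":0},{"tx":-0.019,"ty":0,"tz":-0.026,"rx":-0.002,"ry":0.4,"rz":0},{"tx":-0.019,"ty":0,"tz":-0.026,"rx":-0.002,"ry":0.4,"rz":0}])

```text
t: 7.35
ee_pos: [0.5271, 0.0007, 0.1731]
eef_rot: [-180.0, 11.5, 177.9]
force: [-11.2, 0.5, 6.6]
finger_gap: 0.0164
finger_force: 66.7
```

```bash
python3 - <<'E'
from h import *
show()
n=[read_camera(x) for x in("side","top")]
cv2.imwrite('pics/raw_s2.png',n[0][:,:,::-1]);cv2.imwrite('pics/raw_t2.png',n[1][:,:,::-1])
t=cv2.cvtColor(n[1],cv2.COLOR_RGB2GRAY).astype(int)
np.set_printoptions(linewidth=200)
print(t[196:224,338:360])
E
```

```text
t 7.35 pos [0.5271 0.0007 0.1731] y 0.0 rad 0.0061 off N -0.0138 lean -11.52 ydev -0.07
 F(U,N,z) [ 1.00e-02 -1.12e+01  6.58e+00] Ttool [0.071 1.947 0.085] gap 0.0164 ff 66.7 q [ -6.1 -15.7 111.1   0.8  73.1 -94.2]
[[164 160 157 156 150 122  85  62  56  57  55  52  56  55  76  92  94  98  98  99 100 100]
 [181 179 178 178 169 138  92  62  54  51  53  54  55  59  74  87  90  95 101 106 109 109]
 [183 183 182 175 159 123  82  62  60  60  60  63  66  65  70  72  73  81  83  92  97 102]
 [181 179 170 156 127  94  75  81  86  80  75  75  73  71  70  69  69  71  71  76  81  86]
 [166 158 140 121 104  95  91  95  96  86  75  69  66  64  64  64  64  66  68  70  70  71]
 [134 124 113 105 104 100  90  80  76  68  63  61  60  60  60  58  60  62  61  62  64  68]
 [103 106 110 105  97  84  71  64  60  59  59  59  56  58  58  60  59  59  57  59  59  60]
 [103 108 104  89  75  63  61  58  58  57  56  56  58  60  59  60  60  60  56  57  57  58]
 [ 95  94  84  72  64  59  60  57  59  58  58  59  59  62  65  66  67  66  59  56  58  63]
 [ 74  72  67  62  60  61  61  62  58  59  59  62  64  65  68  70 
[... 963 characters left out ...]
8 108 108 107 105 107 106 104 104 105 106 105 105 103 101 102]
 [116 115 113 113 116 113 112 112 111 111 112 112 109 110 109 108 108 109 109 108 107 107]
 [120 118 117 118 118 118 117 116 115 118 116 115 114 115 114 114 112 111 112 111 112 111]
 [125 122 123 122 122 121 121 121 119 120 118 121 119 117 119 118 117 117 118 116 115 116]
 [128 125 125 126 126 127 126 126 123 125 123 123 123 122 122 123 122 121 120 119 120 119]
 [131 132 130 129 129 128 130 129 128 126 126 128 126 125 125 124 124 124 123 125 123 123]
 [136 136 134 134 132 132 131 132 132 131 130 129 129 130 130 128 130 129 129 126 126 126]
 [137 138 136 137 135 135 137 135 136 135 136 132 133 132 132 131 132 131 131 130 130 130]]
```

```bash
python3 - <<'E'
import cv2,numpy as np
a=cv2.imread('pics/raw_s2.png')[150:230,260:350]
a=cv2.resize(a,(675,600),interpolation=cv2.INTER_CUBIC)
cv2.imwrite('pics/p5.png',np.clip(255*(a/255.)**.45,0,255).astype(np.uint8))
E
```

```text
(no output)
```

View pics/p5.png

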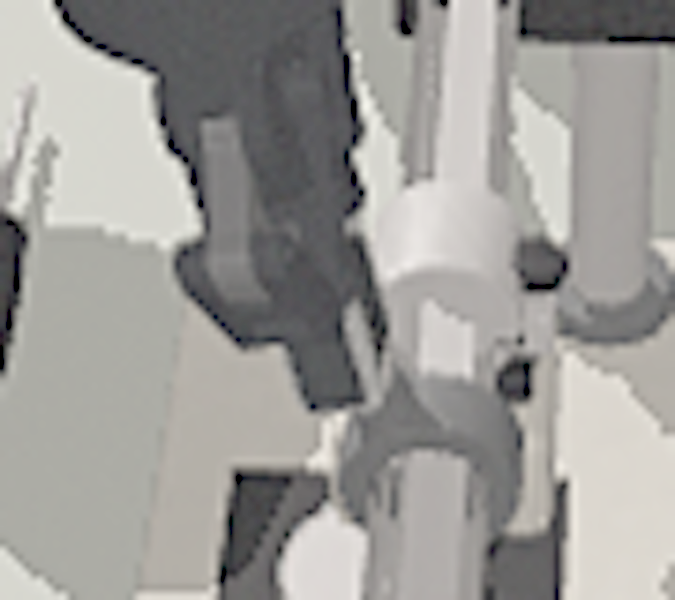

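Near finger's tip is at about (335–380, 400) in the zoom, which is full pixel (307,203.5), just above the collar's left shoulder. The knob is hidden between the fingers. I'll locate the tip on the plane of the near finger.

```bash
python3 - <<'E'
from h import *
for uv in((304,204.5),(310.5,203)):
    o,d=ray('side',uv);s=(-.014-o[1])/d[1];X=o+d*s;v=X-C0
    p,R=now();print(X,'N,z',v@N,v[2],'rad',np.hypot(v@N,v[2]),'rel tool mm',R.inv().apply(X-p)*1e3)
show()
E
```

```text
[ 0.51873514 -0.014       0.20278879] N,z -0.022748828475553807 0.032788786463728764 rad 0.03990756463095901 rel tool mm [  1.31853957 -14.9850854  -30.59213905]
[ 0.53094226 -0.014       0.20680223] N,z -0.010552700374011507 0.03680222800205504 rad 0.03828529053172911 rel tool mm [-11.4430317  -14.54467032 -32.03078112]
t 7.45 pos [0.5268 0.0007 0.1731] y 0.0 rad 0.0062 off N -0.014 lean -11.78 ydev -0.06
 F(U,N,z) [ 0.1  -5.34  2.47] Ttool [0.042 1.025 0.009] gap 0.0167 ff 66.0 q [ -6.1 -16.  111.4   0.8  72.9 -94.2]
```

send_rows(deltas=[{"tx":0,"ty":0,"tz":0,"rx":0,"ry":0,"rz":0},{"tx":0,"ty":0,"tz":0,"rx":0,"ry":0,"rz":0},{"tx":0,"ty":0,"tz":0,"rx":0,"ry":0,"rz":0},{"tx":0,"ty":0,"tz":-0.2,"rx":0,"ry":0,"rz":0},{"tx":0,"ty":0,"tz":-0.55,"rx":0,"ry":0,"rz":0},{"tx":0,"ty":0,"tz":-0.55,"rx":0,"ry":0,"rz":0}], gripper=0.6)

```text
t: 8.2
ee_pos: [0.5122, 0.001, 0.2605]
eef_rot: [-179.9, 12.6, 177.9]
force: [0.4, -0.3, 0.2]
finger_gap: 0.0508
finger_force: 0.0
```

```bash
python3 - <<'E'
from h import *
show()
n=[read_camera(x) for x in("side","top")]
cv2.imwrite('pics/raw_s3.png',n[0][:,:,::-1]);cv2.imwrite('pics/raw_t3.png',n[1][:,:,::-1])
a=cv2.resize(n[0][130:230,250:350],(400,400),interpolation=cv2.INTER_CUBIC);b=cv2.resize(n[1][155:255,300:400],(400,400),interpolation=cv2.INTER_CUBIC)
g=lambda a:np.clip(255*(a/255.)**.5,0,255).astype(np.uint8)
cv2.imwrite('pics/p6.png',g(np.hstack([a,b])[:,:,::-1]))
E
```

```text
t 8.2 pos [0.5122 0.001  0.2605] y -0.0003 rad 0.0948 off N -0.0092 lean -12.56 ydev -0.01
 F(U,N,z) [-0.25  0.44  0.2 ] Ttool [-0.017  0.093 -0.005] gap 0.0508 ff 0.0 q [ -6.3 -21.1 106.5   0.9  82.1 -94.2]
```

View pics/p6.png

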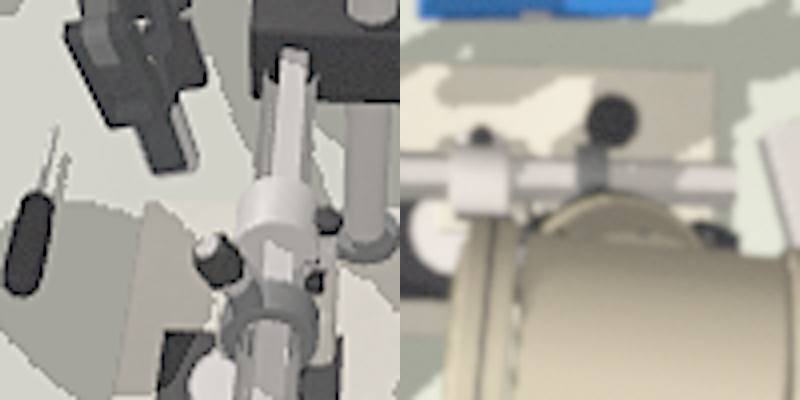

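Side view: the knob is now at (216,260), full pixel (304,195), so the collar turned partway. The near fingertip is at about (150–195,170), full pixel (292,173). The top view is blocked by the wrist.

```bash
python3 - <<'E'
from h import *
def aty(uv,y):
    o,d=ray('side',uv);return o+d*(y-o[1])/d[1]
p,R=now()
for y in(-.026,-.034):
    for uv in((287.5+.5,173.2),(298.5,172.0)):
        print('tip',y,R.inv().apply(aty(uv,y)-p)*1e3)
s=cv2.cvtColor(cv2.imread('pics/raw_s3.png'),cv2.COLOR_BGR2GRAY).astype(int);np.set_printoptions(linewidth=200)
print(s[184:206,294:318])
for uv in((304,195),(299.0,198.7)):
    X=aty(uv,.001);v=X-C0;print('knob',X,'lean',np.degrees(np.arctan2(v@N,v[2])),np.hypot(v@N,v[2]))
for l in(-52,-46.6,-44,-40,-35,-30,-25,-20):print(l,proj('side',knob(0,l,0,0)[0]))
E
```

```text
tip -0.026 [  7.06540048 -27.75444664 -37.03082703]
tip -0.026 [-11.05745175 -27.10249745 -35.98958749]
tip -0.034 [  4.4438061  -35.72128407 -43.56611368]
tip -0.034 [-13.41564369 -35.07881048 -42.54000779]
[[128 189 182 179 178 179 180 180 181 181 181 181 181 180 184 156 160 168 174 188 205 205 196 189]
 [106 127 185 181 179 181 180 179 181 181 181 182 182 180 184 153 162 173 184 197 210 180 159 146]
 [114 104 195 188 184 182 180 179 180 181 182 184 183 183 187 155 166 182 202 156 136 118 110 106]
 [113 110 134 127 191 185 182 181 182 187 192 163 192 188 170 161 175 144 136 109 100 102 104 104]
 [114 111 109 106 128 190 186 185 189 129  90  68 108 200 174 170 144 107 103 105 105 105 107 107]
 [115 115 114 113 105 199 127 178 166 165  84  12  16 149 152 139 112 103 107 109 107 106 105 103]
 [115 116 115 116 112  96 120 167 165 180  93  24   7  53 103 117 108 106 108 110 106 102 134 164]
 [116 115 116 117  91 122 160 165 170 178  58  28  13   5  35  79 115 108 109 109 106 100 153 170]
 [116 115 117 120  66 178 172 174 195 108  32  31  25  15  10  25 120 111 109 109 105  99 154 166]
 
[... 1011 characters left out ...]
115 116 116 115 195 178 163  56  80  95  78  56  45  46  46  40  54  90  79]
 [114 114 113 115 116 115 115 115 109 135 170 202 119  44  53  51  44  47  48  48  43  42  90  79]
 [113 114 115 116 116 115 115 113 108  99 156 202 114  28  38  45  45  48  49  48  44  40  89  80]]
knob [0.51851725 0.001      0.21295812] lean -28.787298296619902 0.0490158163928554
knob [0.50876983 0.001      0.20321107] lean -45.11330385477927 0.0470606954732492
-52 [296.09331319 199.47878179]
-46.6 [297.61668562 198.19690415]
-44 [298.41704381 197.61904985]
-40 [299.72845073 196.78424201]
-35 [301.49538394 195.83967441]
-30 [303.39118382 195.01314967]
-25 [305.40062195 194.31241538]
-20 [307.50722854 193.74412761]
```

The collar turned from -45° to -29°, as commanded, so the rotation model holds. The knob is at radius 49 mm. I'll regrasp with the tool aligned to the knob at -29°.

```bash
python3 - <<'E'
from h import *
a=now()
for g in(-.03,0,.02,.036):print(g,delta(a,knob(0,-29,-29,g)))
E
```

```text
-0.03 [ 0.067  0.001  0.094  0.002 -0.375  0.008]
0 [ 0.009  0.001  0.286  0.002 -0.375  0.008]
0.02 [-0.03   0.001  0.413  0.002 -0.375  0.008]
0.036 [-0.061  0.     0.515  0.002 -0.375  0.008]
```

send_rows(deltas=[{"tx":0.067,"ty":0,"tz":0.09,"rx":0,"ry":-0.375,"rz":0.008},{"tx":0.067,"ty":0,"tz":0.09,"rx":0,"ry":-0.375,"rz":0.008},{"tx":0.009,"ty":0,"tz":0.29,"rx":0,"ry":-0.375,"rz":0.008},{"tx":-0.03,"ty":0,"tz":0.413,"rx":0,"ry":-0.375,"rz":0.008},{"tx":-0.061,"ty":0,"tz":0.515,"rx":0,"ry":-0.375,"rz":0.008},{"tx":-0.061,"ty":0,"tz":0.515,"rx":0,"ry":-0.375,"rz":0.008},{"tx":-0.061,"ty":0,"tz":0.515,"rx":0,"ry":-0.375,"rz":0.008}])

```text
t: 9.18
ee_pos: [0.5346, 0.0004, 0.1804]
eef_rot: [179.9, 28.8, 177.5]
force: [0.5, -0.2, 0.3]
finger_gap: 0.0515
finger_force: 0.0
```

send_rows(deltas=[{"tx":0,"ty":0,"tz":0,"rx":0,"ry":0,"rz":0},{"tx":0,"ty":0,"tz":0,"rx":0,"ry":0,"rz":0},{"tx":0,"ty":0,"tz":0,"rx":0,"ry":0,"rz":0},{"tx":0,"ty":0,"tz":0,"rx":0,"ry":0,"rz":0},{"tx":0,"ty":0,"tz":0,"rx":0,"ry":0,"rz":0}], gripper=0.0)

```text
t: 9.8
ee_pos: [0.5353, 0.0003, 0.1818]
eef_rot: [179.9, 29.0, 177.5]
force: [-5.0, -0.2, 5.7]
finger_gap: 0.0165
finger_force: 61.2
```

```bash
python3 - <<'E'
from h import *
show()
p,R=now()
for d in(9,18,27,38):
    Q=Ro.from_rotvec(U*np.radians(d));print(d,delta((p,R),(C0+Q.apply(p-C0),Q*R)))
E
```

```text
t 9.8 pos [5.353e-01 3.000e-04 1.818e-01] y -0.0 rad 0.0136 off N -0.0002 lean -28.95 ydev -0.09
 F(U,N,z) [-0.38 -4.97  5.71] Ttool [-0.028  0.564 -0.016] gap 0.0165 ff 61.2 q [ -7.3 -34.3 127.8   2.9  57.6 -95.7]
9 [-0.014  0.     0.001  0.     0.2    0.   ]
18 [-0.028  0.     0.004  0.     0.4    0.001]
27 [-0.041  0.     0.009  0.     0.6    0.001]
38 [-0.056  0.     0.018  0.     0.844  0.001]
```

send_rows(deltas=[{"tx":0,"ty":0,"tz":0,"rx":0,"ry":0,"rz":0},{"tx":0,"ty":0,"tz":0,"rx":0,"ry":0,"rz":0},{"tx":0,"ty":0,"tz":-0.06,"rx":0,"ry":0,"rz":0},{"tx":0,"ty":0,"tz":-0.06,"rx":0,"ry":0,"rz":0}], gripper=0.4)

```text
t: 10.3
ee_pos: [0.5309, 0.0004, 0.1899]
eef_rot: [179.9, 29.0, 177.5]
force: [0.3, 0.1, 1.6]
finger_gap: 0.0339
finger_force: 0.0
```

send_rows(deltas=[{"tx":0,"ty":0,"tz":0,"rx":0,"ry":0,"rz":0},{"tx":0,"ty":0,"tz":0,"rx":0,"ry":0,"rz":0},{"tx":0,"ty":0,"tz":0,"rx":0,"ry":0,"rz":0},{"tx":0,"ty":0,"tz":0,"rx":0,"ry":0,"rz":0}], gripper=0.0)

```text
t: 10.8
ee_pos: [0.5309, 0.0005, 0.1893]
eef_rot: [179.9, 28.9, 177.5]
force: [-4.1, 1.1, 4.9]
finger_gap: 0.0157
finger_force: 59.8
```

```bash
python3 - <<'E'
from h import *
show()
E
```

```text
t 10.8 pos [5.309e-01 5.000e-04 1.893e-01] y -0.0 rad 0.0224 off N -0.0004 lean -28.93 ydev -0.09
 F(U,N,z) [ 0.89 -4.15  4.93] Ttool [-0.064  0.433  0.022] gap 0.0157 ff 59.8 q [ -7.3 -35.5 127.8   2.9  58.9 -95.7]
```

The gap shrinks as the grip moves outward, so the pads are on the knob but near their tips. I'll regrasp 15 mm deeper, then rotate.

send_rows(deltas=[{"tx":0,"ty":0,"tz":0,"rx":0,"ry":0,"rz":0},{"tx":0,"ty":0,"tz":0,"rx":0,"ry":0,"rz":0},{"tx":0,"ty":0,"tz":0.06,"rx":0,"ry":0,"rz":0},{"tx":0,"ty":0,"tz":0.1,"rx":0,"ry":0,"rz":0},{"tx":0,"ty":0,"tz":0.1,"rx":0,"ry":0,"rz":0}], gripper=0.4)

```text
t: 11.42
ee_pos: [0.5374, 0.0003, 0.1742]
eef_rot: [179.9, 28.8, 177.5]
force: [-0.1, -0.5, -0.7]
finger_gap: 0.0347
finger_force: 0.0
```

send_rows(deltas=[{"tx":0,"ty":0,"tz":0,"rx":0,"ry":0,"rz":0},{"tx":0,"ty":0,"tz":0,"rx":0,"ry":0,"rz":0},{"tx":0,"ty":0,"tz":0,"rx":0,"ry":0,"rz":0},{"tx":0,"ty":0,"tz":0,"rx":0,"ry":0,"rz":0}], gripper=0.0)

```text
t: 11.92
ee_pos: [0.5378, 0.0002, 0.1756]
eef_rot: [179.9, 28.9, 177.5]
force: [-1.6, -0.1, -0.3]
finger_gap: 0.0169
finger_force: 60.2
```

```bash
python3 - <<'E'
from h import *
show()
p,R=now()
for d in(9,18,27,38):
    Q=Ro.from_rotvec(U*np.radians(d));print(d,delta((p,R),(C0+Q.apply(p-C0),Q*R)))
E
```

```text
t 11.93 pos [5.378e-01 2.000e-04 1.756e-01] y 0.0 rad 0.007 off N -0.0009 lean -28.88 ydev -0.09
 F(U,N,z) [-0.14 -1.58 -0.29] Ttool [-0.009  0.49  -0.007] gap 0.0169 ff 60.2 q [ -7.2 -33.4 127.9   2.9  56.8 -95.7]
9 [-0.007  0.    -0.001  0.     0.2    0.   ]
18 [-0.015  0.     0.     0.     0.4    0.001]
27 [-0.022  0.     0.002  0.     0.6    0.001]
38 [-0.03   0.     0.006  0.001  0.844  0.001]
```

send_rows(deltas=[{"tx":-0.007,"ty":0,"tz":0,"rx":0,"ry":0.2,"rz":0},{"tx":-0.015,"ty":0,"tz":0,"rx":0,"ry":0.4,"rz":0},{"tx":-0.022,"ty":0,"tz":0.002,"rx":0,"ry":0.6,"rz":0},{"tx":-0.03,"ty":0,"tz":0.006,"rx":0,"ry":0.844,"rz":0},{"tx":-0.03,"ty":0,"tz":0.006,"rx":0,"ry":0.844,"rz":0},{"tx":-0.03,"ty":0,"tz":0.006,"rx":0,"ry":0.844,"rz":0}])

```text
t: 12.68
ee_pos: [0.5422, -0.0001, 0.1735]
eef_rot: [179.9, -9.3, 177.6]
force: [6.6, -0.4, -24.1]
finger_gap: 0.0166
finger_force: 66.0
```

```bash
python3 - <<'E'
from h import *
show()
p,R=now()
print('slide 30mm',R.inv().apply(U*.03)/.15,R.as_matrix().round(3))
n=[read_camera(x) for x in("side","top")]
cv2.imwrite('pics/raw_s4.png',n[0][:,:,::-1]);cv2.imwrite('pics/raw_t4.png',n[1][:,:,::-1])
E
```

```text
t 12.68 pos [ 5.422e-01 -1.000e-04  1.735e-01] y -0.0001 rad 0.0035 off N -0.0004 lean 9.25 ydev -0.1
 F(U,N,z) [ -0.16   6.6  -24.13] Ttool [ 0.196 -2.224  0.036] gap 0.0166 ff 66.0 q [ -5.2   9.3  86.7  -0.3  93.2 -92.8]
slide 30mm [-1.03140562e-04  2.00000400e-01  3.34381888e-04] [[-0.986  0.042 -0.161]
 [ 0.041  0.999  0.009]
 [ 0.161  0.002 -0.987]]
```

At +9° the tool pulls on the knob (Fz -24 N), so the assumed axis is a few mm off. I'll open, spin the tool 90° in place and pinch across the boom, so the grip centres the knob and fixes its lean.

send_rows(deltas=[{"tx":0,"ty":0,"tz":0,"rx":0,"ry":0,"rz":0},{"tx":0,"ty":0,"tz":0,"rx":0,"ry":0,"rz":0},{"tx":0,"ty":0,"tz":0,"rx":0,"ry":0,"rz":0},{"tx":0,"ty":0,"tz":0,"rx":0,"ry":0,"rz":1},{"tx":0,"ty":0,"tz":0,"rx":0,"ry":0,"rz":1},{"tx":0,"ty":0,"tz":0,"rx":0,"ry":0,"rz":1},{"tx":0,"ty":0,"tz":0,"rx":0,"ry":0,"rz":1},{"tx":0,"ty":0,"tz":0,"rx":0,"ry":0,"rz":1}], gripper=0.6)

```text
t: 13.78
ee_pos: [0.5426, -0.0, 0.178]
eef_rot: [-173.7, -6.4, 132.2]
force: [0.5, -0.2, -0.2]
finger_gap: 0.0513
finger_force: 0.0
```

send_rows(deltas=[{"tx":0,"ty":0,"tz":0,"rx":0,"ry":0,"rz":1},{"tx":0,"ty":0,"tz":0,"rx":0,"ry":0,"rz":1},{"tx":0,"ty":0,"tz":0,"rx":0,"ry":0,"rz":1},{"tx":0,"ty":0,"tz":0,"rx":0,"ry":0,"rz":1},{"tx":0,"ty":0,"tz":0,"rx":0,"ry":0,"rz":1}])

```text
t: 14.4
ee_pos: [0.5424, -0.0, 0.1775]
eef_rot: [-171.0, -0.1, 87.7]
force: [0.3, 0.3, 0.4]
finger_gap: 0.0513
finger_force: 0.0
```

```bash
python3 - <<'E'
from h import *
show()
n=[read_camera(x) for x in("side","top")]
cv2.imwrite('pics/raw_s5.png',n[0][:,:,::-1]);cv2.imwrite('pics/raw_t5.png',n[1][:,:,::-1])
s=cv2.cvtColor(n[0],cv2.COLOR_RGB2GRAY).astype(int);np.set_printoptions(linewidth=220)
print(s[170:206,296:338])
for l in(0,5,9,14,20):print(l,proj('side',knob(0,l,0,0)[0]),proj('side',knob(0,l,0,0,r=.06)[0]),proj('side',knob(0,l,0,0,r=.03)[0]))
E
```

```text
t 14.4 pos [ 0.5424 -0.      0.1775] y 0.0 rad 0.0075 off N -0.0008 lean 9.04 ydev -0.09
 F(U,N,z) [0.27 0.25 0.44] Ttool [-0.029 -0.031 -0.027] gap 0.0513 ff 0.0 q [-5.2  9.  86.6 -0.3 93.4 -2.9]
[[ 25  28  21 ...  26  26  25]
 [ 24  26  20 ...  26  26  26]
 [ 27  27  22 ...  23  25  22]
 ...
 [113 113 112 ... 184 176 180]
 [113 113 115 ... 184 178 176]
 [113 115 115 ... 181 176 174]]
0 [316.54207462 192.88541478] [316.48285856 188.76128632] [316.64902547 200.34281115]
5 [318.85637679 193.03516278] [319.31457863 188.94491603] [318.02768121 200.43166428]
9 [320.69621732 193.2596372 ] [321.56543009 189.22108038] [319.12398534 200.56406162]
14 [322.96491177 193.66890853] [324.34000665 189.7250929 ] [320.47665287 200.80501296]
20 [325.61616235 194.34356356] [327.58029622 190.5561623 ] [322.05930923 201.201986  ]
```

```bash
python3 - <<'E'
import cv2,numpy as np,sys
np.set_printoptions(linewidth=240,threshold=sys.maxsize)
s=cv2.imread('pics/raw_s5.png',0).astype(int)
print(s[178:214,300:338])
E
```

```text
[[ 20  25  20  21  25  27  24  26  24  20   1 133 185 181 183 195 192 191 182 168 162 160 152 147 139 132 126 117 105 103 101  93 181 173 176 170  50  18]
 [ 10  17  23  26  26  25  24  26  20  11  84 174 176 177 185 196 191 191 182 167 161 155 154 146 138 131 124 115 105  98 104  99 118 176 176 168  52  17]
 [108  11  18  23  25  27  24  23  18  33 165 174 175 179 188 198 192 187 178 168 161 153 150 147 137 129 123 114  96  91 111 108 100 184 181 167  88  25]
 [189 114  22  21  24  27  22  22  10 102 169 168 170 178 193 202 195 185 173 165 161 154 148 144 137 127 119 112 103  68  77  64  55 136 199 152  90  38]
 [196  84  17  22  24  20  19  15  25 116 166 166 168 179 191 201 195 183 171 161 159 155 148 141 136 127 117 113  88  34  35  28  20  51 121  93  97  37]
 [198  67  15  21  21  46  53  98  23 120 165 167 172 182 193 199 195 184 171 161 156 154 148 140 133 126 117 111  70  29  29  28  24  20  31  63  88  35]
 [202  34  18  21  19  80  97 103  17 149 165 168 172 185 203 203 194 186 182 167 158 153 148 141 131 124 115 108  68  30  29  30  29  26  21  29  69  42]
 [204  21  16  
[... 3780 characters left out ...]
36  39  44  43  45  44  50  45  42  40  33  28 146 132 120  82 156 181 175 174]
 [109 104 180 193 134  69  69  53  44  44  43  43  40  61  77 110 110 111  77  88  55  38  40  42  48  48  47  39  33  48 137 123 112  80 153 179 175 173]
 [113 191 196 197 143  80  50  43  44  44  42  47 102  89  96 115 114 114 108 112 110 113  61  46  45  48  46  47  31  51 130 118 110  71 184 179 175 173]
 [ 56 123 117 144 121  69  42  43  46  45  48  47 111  81 101 110 110 110 110 112 112 118  89  38  42  46  48  47  30  50 128 117 111  69 194 185 177 174]
 [ 28  38  34  56  96  54  44  44  45  36  72  48  98  36 100 107 107 109 108 110 112 115  92  47  60  46  46  44  38  46 128 118 113  75 137 126 182 175]]
```

From the pixel values, the knob's front face spans cols 316–326 and its bright top is at rows 188–191. Its centre is at about col 321, which means a lean near +9°, matching the flat. The fingers straddle it evenly (inner edges about 307 and 334). I'll back off 4 mm to clear the rim and pinch across.

send_rows(deltas=[{"tx":0,"ty":0,"tz":-0.02,"rx":0,"ry":0,"rz":0},{"tx":0,"ty":0,"tz":-0.02,"rx":0,"ry":0,"rz":0},{"tx":0,"ty":0,"tz":-0.02,"rx":0,"ry":0,"rz":0},{"tx":0,"ty":0,"tz":-0.02,"rx":0,"ry":0,"rz":0},{"tx":0,"ty":0,"tz":-0.02,"rx":0,"ry":0,"rz":0}], gripper=0.0)

```text
t: 15.12
ee_pos: [0.5433, -0.0001, 0.1806]
eef_rot: [-171.0, -0.1, 87.6]
force: [3.2, -0.4, 5.6]
finger_gap: 0.0164
finger_force: 61.3
```

```bash
python3 - <<'E'
from h import *
show();p,R=now();print(R.as_matrix().round(3),R.inv().apply(U*.03)/.15)
E
```

```text
t 15.12 pos [ 5.433e-01 -1.000e-04  1.806e-01] y -0.0 rad 0.0107 off N -0.0005 lean 9.0 ydev -0.09
 F(U,N,z) [-0.31  3.21  5.63] Ttool [-0.34  -0.039  0.077] gap 0.0164 ff 61.3 q [-5.2  9.  86.3 -0.3 93.7 -2.8]
[[ 0.042  0.987 -0.156]
 [ 0.999 -0.041  0.008]
 [ 0.002 -0.156 -0.988]] [2.00000405e-01 1.44796253e-04 3.15412364e-04]
```

send_rows(deltas=[{"tx":0.06,"ty":0,"tz":0,"rx":0,"ry":0,"rz":0},{"tx":0.12,"ty":0,"tz":0,"rx":0,"ry":0,"rz":0},{"tx":0.18,"ty":0,"tz":0,"rx":0,"ry":0,"rz":0},{"tx":0.24,"ty":0,"tz":0,"rx":0,"ry":0,"rz":0},{"tx":0.25,"ty":0,"tz":0,"rx":0,"ry":0,"rz":0},{"tx":0.25,"ty":0,"tz":0,"rx":0,"ry":0,"rz":0}])

```text
t: 15.88
ee_pos: [0.5449, 0.0375, 0.1806]
eef_rot: [-171.0, -0.1, 87.6]
force: [2.3, 0.2, 5.8]
finger_gap: 0.0166
finger_force: 61.4
```

```bash
python3 - <<'E'
from h import *
show()
n=[read_camera(x) for x in("side","top")]
cv2.imwrite('pics/raw_s6.png',n[0][:,:,::-1]);cv2.imwrite('pics/raw_t6.png',n[1][:,:,::-1])
import sys;np.set_printoptions(linewidth=240,threshold=sys.maxsize)
s=cv2.cvtColor(n[0],cv2.COLOR_RGB2GRAY).astype(int);print(s[170:202,306:338])
E
```

```text
t 15.88 pos [0.5449 0.0375 0.1806] y 0.0375 rad 0.0106 off N -0.0005 lean 9.0 ydev -0.09
 F(U,N,z) [0.31 2.28 5.8 ] Ttool [-0.388  0.038 -0.012] gap 0.0166 ff 61.4 q [-1.6  9.3 85.9  0.2 93.8  0.8]
[[170 170 170 170 173 188  81  16  23  24  23  20  14   0 173 165 160 160 170  83  82  89  44  42  21  24  26  24  25  26  24  25]
 [170 170 169 170 173 190  65  17  26  22  52  55  96  13 179 165 161 161 153  83  84  96  29  41  19  22  25  27  27  24  21  21]
 [170 170 170 170 175 193  32  18  22  20  80  96 103  43 183 170 165 164 151  83  87  74  24  73  55  20  24  25  24  22  16  52]
 [170 170 170 170 177 167  19  16  20  14 101 100  84  13 103 118 140 138 154  86  90  57  21  99  99  58  21  24  23  19  73  91]
 [170 170 170 171 181 126  16  23  18  34 103 100  82   4  31  92 149 138 127  42  50  45  14  86 102  99  41  23  16  34  94  93]
 [170 170 170 172 185  76  13  21  20  50 100 101  48   4  75  95 156 148 148 120  25  21   8  80  99  88  26  21  13 133  94  90]
 [170 169 170 173 187  67  21  26  20  71  99 103  35   6  65  99 108 152 154 162  49  19   7  99 101  84  20  19  1
[... 2590 characters left out ...]
 40  39  33  74 114 112  97 142 111 109 107]
 [168  64  47  42  45  43  44  55  91 105 109 111 111 108 106 109  89  50  44  44  48  49  40  36  43  62 103 102 104 180 182 106]
 [182  50  39  43  44  53  45  87  97 102 109 110 110 110 111 112 114  91  33  44  47  50  47  32  18  54 113 102  85 186 183 175]
 [141  36  41  42  45  46  45  93  56  97 105 104 107 107 108 111 116  95  46  47  47  46  45  42  15  90 116 100 119 183 177 180]
 [128  36  41  46  42  56  57  95  30  98 165 165 104 105 106 110 100  93  47  51  45  45  45  47   6  95 114  97 125 183 176 177]
 [125  36  41  44  48  61  48  97  26 131 171 171  98  99 102 108  92  80  46  68  54  45  45  47   6  94 113  97 123 183 177 176]]
```

The collar and knob moved with the grip. I'll creep in now, watching force along the boom.

send_rows(deltas=[{"tx":0.01,"ty":0,"tz":0,"rx":0,"ry":0,"rz":0},{"tx":0.02,"ty":0,"tz":0,"rx":0,"ry":0,"rz":0},{"tx":0.02,"ty":0,"tz":0,"rx":0,"ry":0,"rz":0}])

```text
t: 16.35
ee_pos: [0.545, 0.0401, 0.1806]
eef_rot: [-171.0, -0.1, 87.6]
force: [3.3, -0.7, 5.9]
finger_gap: 0.0165
finger_force: 61.4
```

send_rows(deltas=[{"tx":0.007,"ty":0,"tz":0,"rx":0,"ry":0,"rz":0},{"tx":0.007,"ty":0,"tz":0,"rx":0,"ry":0,"rz":0}])

```text
t: 16.6
ee_pos: [0.545, 0.041, 0.1806]
eef_rot: [-171.0, -0.1, 87.6]
force: [2.3, -1.9, 5.3]
finger_gap: 0.0165
finger_force: 61.4
```

```bash
python3 -c "
from h import *
show()"
```

```text
t 16.6 pos [0.545  0.041  0.1806] y 0.0411 rad 0.0106 off N -0.0005 lean 9.01 ydev -0.06
 F(U,N,z) [-1.78  2.34  5.26] Ttool [-0.366 -0.299 -0.024] gap 0.0165 ff 61.4 q [-1.3  9.4 85.8  0.2 93.8  1.2]
```

send_rows(deltas=[{"tx":0.007,"ty":0,"tz":0,"rx":0,"ry":0,"rz":0},{"tx":0.007,"ty":0,"tz":0,"rx":0,"ry":0,"rz":0}])

```text
t: 16.85
ee_pos: [0.5451, 0.0413, 0.1806]
eef_rot: [-171.0, 0.0, 87.6]
force: [1.9, -4.6, 5.2]
finger_gap: 0.0164
finger_force: 61.5
```

send_rows(deltas=[{"tx":0.007,"ty":0,"tz":0,"rx":0,"ry":0,"rz":0},{"tx":0.007,"ty":0,"tz":0,"rx":0,"ry":0,"rz":0}])

```text
t: 17.1
ee_pos: [0.5451, 0.0415, 0.1806]
eef_rot: [-171.0, 0.1, 87.5]
force: [2.4, -7.6, 5.9]
finger_gap: 0.0167
finger_force: 61.5
```

Contact: force rises about 3 N/mm while the TCP stalls at y≈0.0413, so the collar is butted. I'll relax about 1 mm, then turn the screw, following it in at 0.75 mm per 45°.

send_rows(deltas=[{"tx":-0.007,"ty":0,"tz":0,"rx":0,"ry":0,"rz":0},{"tx":-0.007,"ty":0,"tz":0.001,"rx":0,"ry":0,"rz":0.2},{"tx":-0.007,"ty":0,"tz":0.002,"rx":0,"ry":0,"rz":0.4},{"tx":-0.007,"ty":0,"tz":0.003,"rx":0,"ry":0,"rz":0.6},{"tx":-0.007,"ty":0,"tz":0.004,"rx":0,"ry":0,"rz":0.8},{"tx":-0.007,"ty":0,"tz":0.005,"rx":0,"ry":0,"rz":1.0},{"tx":-0.007,"ty":0,"tz":0.005,"rx":0,"ry":0,"rz":1.0}])

```text
t: 17.98
ee_pos: [0.545, 0.0413, 0.1798]
eef_rot: [-173.6, 6.4, 42.8]
force: [3.1, -3.8, 5.8]
finger_gap: 0.0166
finger_force: 61.4
```

```bash
python3 -c "
from h import *
show()"
```

```text
t 17.98 pos [0.545  0.0413 0.1798] y 0.0414 rad 0.0099 off N -0.0004 lean 9.0 ydev -0.0
 F(U,N,z) [-3.63  3.23  5.77] Ttool [-0.974 -0.24   0.042] gap 0.0166 ff 61.4 q [-1.2  9.4 85.9  0.2 93.7 46.4]
```

send_rows(deltas=[{"tx":0,"ty":0,"tz":0.001,"rx":0,"ry":0,"rz":0.2},{"tx":0,"ty":0,"tz":0.002,"rx":0,"ry":0,"rz":0.4},{"tx":0,"ty":0,"tz":0.003,"rx":0,"ry":0,"rz":0.6},{"tx":0,"ty":0,"tz":0.004,"rx":0,"ry":0,"rz":0.8},{"tx":0,"ty":0,"tz":0.005,"rx":0,"ry":0,"rz":1.0},{"tx":0,"ty":0,"tz":0.005,"rx":0,"ry":0,"rz":1.0}])

```text
t: 18.73
ee_pos: [0.545, 0.0413, 0.1791]
eef_rot: [180.0, 9.0, -2.6]
force: [3.3, -4.7, 5.4]
finger_gap: 0.017
finger_force: 61.3
```

```bash
python3 -c "
from h import *
show()"
```

```text
t 18.73 pos [0.545  0.0413 0.1791] y 0.0413 rad 0.0092 off N -0.0003 lean 8.99 ydev -0.0
 F(U,N,z) [-4.59  3.48  5.36] Ttool [-0.83   0.614 -0.001] gap 0.017 ff 61.3 q [-1.2  9.4 85.9  0.2 93.6 91.4]
```

send_rows(deltas=[{"tx":0,"ty":0,"tz":0.001,"rx":0,"ry":0,"rz":0.2},{"tx":0,"ty":0,"tz":0.002,"rx":0,"ry":0,"rz":0.4},{"tx":0,"ty":0,"tz":0.003,"rx":0,"ry":0,"rz":0.6},{"tx":0,"ty":0,"tz":0.004,"rx":0,"ry":0,"rz":0.8},{"tx":0,"ty":0,"tz":0.004,"rx":0,"ry":0,"rz":0.8}])

```text
t: 19.35
ee_pos: [0.545, 0.0412, 0.1785]
eef_rot: [174.7, 7.2, -38.9]
force: [3.3, -5.2, 4.8]
finger_gap: 0.0168
finger_force: 61.3
```

```bash
python3 -c "
from h import *
show()"
```

```text
t 19.35 pos [0.545  0.0412 0.1785] y 0.0413 rad 0.0086 off N -0.0002 lean 8.98 ydev 0.0
 F(U,N,z) [-5.05  3.53  4.77] Ttool [-0.356  1.075  0.018] gap 0.0168 ff 61.3 q [ -1.2   9.4  86.    0.2  93.6 127.4]
```

Turned 126° so far with almost no torque. I'll regrasp a quarter turn back, to q6≈37, to get range for the final tightening.

send_rows(deltas=[{"tx":0,"ty":0,"tz":0,"rx":0,"ry":0,"rz":0},{"tx":0,"ty":0,"tz":0,"rx":0,"ry":0,"rz":0},{"tx":0,"ty":0,"tz":0,"rx":0,"ry":0,"rz":0},{"tx":0,"ty":0,"tz":0,"rx":0,"ry":0,"rz":-1},{"tx":0,"ty":0,"tz":0,"rx":0,"ry":0,"rz":-1},{"tx":0,"ty":0,"tz":0,"rx":0,"ry":0,"rz":-1},{"tx":0,"ty":0,"tz":0,"rx":0,"ry":0,"rz":-1},{"tx":0,"ty":0,"tz":0,"rx":0,"ry":0,"rz":-1}], gripper=0.6)

```text
t: 20.35
ee_pos: [0.544, 0.0427, 0.1778]
eef_rot: [-178.5, 9.0, 6.8]
force: [0.8, -0.5, -0.3]
finger_gap: 0.0512
finger_force: 0.0
```

send_rows(deltas=[{"tx":0,"ty":0,"tz":0,"rx":0,"ry":0,"rz":-1},{"tx":0,"ty":0,"tz":0,"rx":0,"ry":0,"rz":-1},{"tx":0,"ty":0,"tz":0,"rx":0,"ry":0,"rz":-1},{"tx":0,"ty":0,"tz":0,"rx":0,"ry":0,"rz":-1},{"tx":0,"ty":0,"tz":0,"rx":0,"ry":0,"rz":-1},{"tx":0,"ty":0,"tz":0,"rx":0,"ry":0,"rz":-1}])

```text
t: 21.1
ee_pos: [0.5441, 0.0426, 0.1779]
eef_rot: [-172.6, 5.3, 51.7]
force: [-0.6, 0.7, 0.2]
finger_gap: 0.0515
finger_force: 0.0
```

```bash
python3 - <<'E'
from h import *
show()
n=[read_camera(x) for x in("side","top")]
cv2.imwrite('pics/raw_s7.png',n[0][:,:,::-1]);cv2.imwrite('pics/raw_t7.png',n[1][:,:,::-1])
import sys;np.set_printoptions(linewidth=240,threshold=sys.maxsize)
s=cv2.cvtColor(n[0],cv2.COLOR_RGB2GRAY).astype(int);print(s[164:194,306:338])
C0[:]=C0+U*.0425
for l in(0,5,9,14,20):print(l,proj('side',knob(0,l,0,0,r=.0475)[0]),proj('side',knob(0,l,0,0,r=.058)[0]))
E
```

```text
t 21.1 pos [0.5441 0.0426 0.1779] y 0.0426 rad 0.0078 off N -0.001 lean 9.11 ydev -0.09
 F(U,N,z) [ 0.62 -0.67  0.21] Ttool [-0.056  0.053 -0.003] gap 0.0515 ff 0.0 q [-1.1  9.5 86.   0.3 93.6 37.5]
[[  7  75 101  63  12  17  17  19  16  10  33  94 106 168 159 157 158 161 165 110  81  73 174 111  21  23  24  25  27  25  26  24]
 [  4  79 102  41  15  17  19  19  17  10  80  91 105 166 158 157 158 161 166 106  81  74 128 117  15  18  24  26  25  23  25  25]
 [  2  97 103  38  15  16  19  18  16   5  85  87 124 165 158 158 159 161 166 105  82  73 105 108   5  12  22  23  27  25  24  24]
 [ 26 101 104  21  15  19  19  20  16   6 105  86 127 164 158 158 160 161 166 106  81  71  99 180 140  54  13  20  25  26  26  23]
 [ 28 100  86  15  17  19  19  16  15  25 110  84 147 164 159 159 159 161 166  87  81  70 178 183 181 149  22  20  23  23  22  22]
 [ 68  99  83  15  19  20  21  18  13  27 113  84 150 163 159 158 160 160 169  83  81  68 123 179 181 155  20  20  24  24  25  20]
 [ 70 100  47  14  15  21  19  15   9  68 112  83 149 162 158 159 160 160 170  83  80  79  96 183 180 188  23  17  
[... 2621 characters left out ...]
2  44  82  83]
 [180 166  60  70  78  85  90  94  94  57  40  44  43  45  46  42  43  40  46  43  51  47  39  36  98  78  93 111  47  69  88  85]
 [189 112  62  74  78  86 100  87  74  46  51  49  53  52  52  50  46  41  44  44  50  46  40  31  81 119 132 110  61  48  57  75]
 [193  95  64  76  92  70  60  53  48  42  46  46  46  45  47  46  50  51  47  43  43  45  40  32  73 117 118 104  61  40  42  50]]
0 [317.81462267 178.51150927] [317.76909961 174.41388989]
5 [319.95115843 178.65081409] [320.40166296 174.5859076 ]
9 [321.64948664 178.86211172] [322.49398552 174.84765101]
14 [323.74357587 179.24903635] [325.07304532 175.32740206]
20 [326.19081412 179.88860425] [328.08511729 176.12062004]
```

The knob is visibly rotated (corner towards the camera, cols 316–327, centre about 322), so the screw is turning. It still leans about 9–10°. I'll close and continue in smaller steps.

send_rows(deltas=[{"tx":0,"ty":0,"tz":0,"rx":0,"ry":0,"rz":0},{"tx":0,"ty":0,"tz":0,"rx":0,"ry":0,"rz":0},{"tx":0,"ty":0,"tz":0,"rx":0,"ry":0,"rz":0},{"tx":0,"ty":0,"tz":0,"rx":0,"ry":0,"rz":0},{"tx":0,"ty":0,"tz":0,"rx":0,"ry":0,"rz":0}], gripper=0.0)

```text
t: 21.82
ee_pos: [0.5446, 0.0422, 0.1782]
eef_rot: [-172.6, 5.2, 51.9]
force: [4.1, -3.8, 1.3]
finger_gap: 0.0167
finger_force: 60.8
```

```bash
python3 -c "
from h import *
show()"
```

```text
t 21.82 pos [0.5446 0.0422 0.1782] y 0.0423 rad 0.0082 off N -0.0006 lean 9.03 ydev -0.07
 F(U,N,z) [-3.67  4.22  1.27] Ttool [-1.067 -0.04   0.044] gap 0.0167 ff 60.8 q [-1.1  9.5 86.   0.3 93.6 37.3]
```

send_rows(deltas=[{"tx":0,"ty":0,"tz":0.001,"rx":0,"ry":0,"rz":0.15},{"tx":0,"ty":0,"tz":0.0015,"rx":0,"ry":0,"rz":0.3},{"tx":0,"ty":0,"tz":0.002,"rx":0,"ry":0,"rz":0.44},{"tx":0,"ty":0,"tz":0.002,"rx":0,"ry":0,"rz":0.44}])

```text
t: 22.32
ee_pos: [0.5448, 0.0421, 0.1779]
eef_rot: [-174.9, 7.4, 32.0]
force: [4.2, -3.6, 0.6]
finger_gap: 0.0163
finger_force: 60.8
```

```bash
python3 -c "
from h import *
show()"
```

```text
t 22.32 pos [0.5448 0.0421 0.1779] y 0.0422 rad 0.0079 off N -0.0003 lean 9.0 ydev -0.06
 F(U,N,z) [-3.39  4.34  0.6 ] Ttool [-1.25   0.5    0.015] gap 0.0163 ff 60.8 q [-1.1  9.5 86.   0.3 93.5 57.2]
```

send_rows(deltas=[{"tx":0,"ty":0,"tz":0.0005,"rx":0,"ry":0,"rz":0.13},{"tx":0,"ty":0,"tz":0.001,"rx":0,"ry":0,"rz":0.27},{"tx":0,"ty":0,"tz":0.001,"rx":0,"ry":0,"rz":0.27}])

```text
t: 22.7
ee_pos: [0.5449, 0.042, 0.1777]
eef_rot: [-176.6, 8.3, 19.8]
force: [5.9, -4.9, -0.7]
finger_gap: 0.0162
finger_force: 60.7
```

```bash
python3 -c "
from h import *
show()"
```

```text
t 22.7 pos [0.5449 0.042  0.1777] y 0.0421 rad 0.0077 off N -0.0002 lean 8.98 ydev -0.06
 F(U,N,z) [-4.63  6.08 -0.73] Ttool [-1.173  0.889 -0.023] gap 0.0162 ff 60.7 q [-1.2  9.5 86.   0.3 93.5 69.3]
```

send_rows(deltas=[{"tx":0,"ty":0,"tz":0.0005,"rx":0,"ry":0,"rz":0.11},{"tx":0,"ty":0,"tz":0.0005,"rx":0,"ry":0,"rz":0.11},{"tx":0,"ty":0,"tz":0.0005,"rx":0,"ry":0,"rz":0.11}])

```text
t: 23.08
ee_pos: [0.5449, 0.042, 0.1776]
eef_rot: [-177.3, 8.6, 14.9]
force: [4.8, -4.2, -1.8]
finger_gap: 0.0165
finger_force: 60.7
```

```bash
python3 -c "
from h import *
show()"
```

```text
t 23.07 pos [0.5449 0.042  0.1776] y 0.042 rad 0.0076 off N -0.0001 lean 8.98 ydev -0.05
 F(U,N,z) [-4.02  4.99 -1.78] Ttool [-1.187  1.001 -0.003] gap 0.0165 ff 60.7 q [-1.2  9.5 86.1  0.3 93.5 74.2]
```

send_rows(deltas=[{"tx":0,"ty":0,"tz":0.0005,"rx":0,"ry":0,"rz":0.11},{"tx":0,"ty":0,"tz":0.0005,"rx":0,"ry":0,"rz":0.11},{"tx":0,"ty":0,"tz":0.0005,"rx":0,"ry":0,"rz":0.11}])

```text
t: 23.45
ee_pos: [0.545, 0.042, 0.1775]
eef_rot: [-178.0, 8.8, 9.9]
force: [7.0, -4.0, -1.1]
finger_gap: 0.0167
finger_force: 60.6
```

```bash
python3 -c "
from h import *
show()"
```

```text
t 23.45 pos [0.545  0.042  0.1775] y 0.042 rad 0.0075 off N -0.0001 lean 8.98 ydev -0.05
 F(U,N,z) [-3.74  7.21 -1.13] Ttool [-1.093  1.188 -0.08 ] gap 0.0167 ff 60.6 q [-1.2  9.5 86.1  0.3 93.4 79.1]
```

send_rows(deltas=[{"tx":0,"ty":0,"tz":0.0005,"rx":0,"ry":0,"rz":0.06},{"tx":0,"ty":0,"tz":0.0005,"rx":0,"ry":0,"rz":0.06},{"tx":0,"ty":0,"tz":0.0005,"rx":0,"ry":0,"rz":0.06}])

```text
t: 23.82
ee_pos: [0.545, 0.0419, 0.1775]
eef_rot: [-178.5, 8.8, 7.1]
force: [5.7, -4.6, -1.0]
finger_gap: 0.0165
finger_force: 60.6
```

```bash
python3 -c "
from h import *
show()"
```

```text
t 23.82 pos [0.545  0.0419 0.1775] y 0.042 rad 0.0076 off N -0.0 lean 8.97 ydev -0.05
 F(U,N,z) [-4.32  5.93 -0.99] Ttool [-1.031  1.254  0.011] gap 0.0165 ff 60.6 q [-1.2  9.5 86.1  0.2 93.4 81.8]
```

send_rows(deltas=[{"tx":0,"ty":0,"tz":0.0005,"rx":0,"ry":0,"rz":0.1},{"tx":0,"ty":0,"tz":0.0005,"rx":0,"ry":0,"rz":0.1},{"tx":0,"ty":0,"tz":0.0005,"rx":0,"ry":0,"rz":0.1}])

```text
t: 24.2
ee_pos: [0.5451, 0.0419, 0.1774]
eef_rot: [-179.2, 8.9, 2.6]
force: [5.6, -4.4, -1.0]
finger_gap: 0.0165
finger_force: 60.6
```

```bash
python3 -c "
from h import *
show()"
```

```text
t 24.2 pos [0.5451 0.0419 0.1774] y 0.042 rad 0.0075 off N 0.0 lean 8.96 ydev -0.05
 F(U,N,z) [-4.2   5.81 -1.01] Ttool [-0.983  1.324 -0.024] gap 0.0165 ff 60.6 q [-1.2  9.5 86.1  0.2 93.4 86.3]
```

send_rows(deltas=[{"tx":0,"ty":0,"tz":0.0005,"rx":0,"ry":0,"rz":0.08},{"tx":0,"ty":0,"tz":0.0005,"rx":0,"ry":0,"rz":0.08},{"tx":0,"ty":0,"tz":0.0005,"rx":0,"ry":0,"rz":0.08}])

```text
t: 24.58
ee_pos: [0.5451, 0.0419, 0.1774]
eef_rot: [-179.7, 9.0, -1.1]
force: [6.5, -5.4, -0.7]
finger_gap: 0.0166
finger_force: 60.6
```

```bash
python3 -c "
from h import *
show()"
```

```text
t 24.57 pos [0.5451 0.0419 0.1774] y 0.0419 rad 0.0075 off N 0.0 lean 8.96 ydev -0.04
 F(U,N,z) [-5.08  6.76 -0.67] Ttool [-0.911  1.45  -0.07 ] gap 0.0166 ff 60.6 q [-1.2  9.5 86.1  0.2 93.4 89.9]
```

send_rows(deltas=[{"tx":0,"ty":0,"tz":0.0005,"rx":0,"ry":0,"rz":0.08},{"tx":0,"ty":0,"tz":0.0005,"rx":0,"ry":0,"rz":0.08},{"tx":0,"ty":0,"tz":0.0005,"rx":0,"ry":0,"rz":0.08}])

```text
t: 24.95
ee_pos: [0.5451, 0.0418, 0.1773]
eef_rot: [179.7, 8.9, -4.7]
force: [7.0, -4.8, -0.3]
finger_gap: 0.0163
finger_force: 60.6
```

```bash
python3 -c "
from h import *
show()"
```

```text
t 24.95 pos [0.5451 0.0418 0.1773] y 0.0419 rad 0.0074 off N 0.0001 lean 8.95 ydev -0.04
 F(U,N,z) [-4.51  7.16 -0.3 ] Ttool [-0.868  1.537 -0.035] gap 0.0163 ff 60.6 q [-1.2  9.5 86.1  0.2 93.4 93.5]
```

send_rows(deltas=[{"tx":0,"ty":0,"tz":0.0005,"rx":0,"ry":0,"rz":0.06},{"tx":0,"ty":0,"tz":0.0005,"rx":0,"ry":0,"rz":0.06},{"tx":0,"ty":0,"tz":0.0005,"rx":0,"ry":0,"rz":0.06}])

```text
t: 25.32
ee_pos: [0.5452, 0.0418, 0.1773]
eef_rot: [179.3, 8.9, -7.5]
force: [6.3, -6.0, -0.5]
finger_gap: 0.0165
finger_force: 60.6
```

```bash
python3 -c "
from h import *
show()"
```

```text
t 25.32 pos [0.5452 0.0418 0.1773] y 0.0419 rad 0.0074 off N 0.0001 lean 8.94 ydev -0.04
 F(U,N,z) [-5.77  6.54 -0.52] Ttool [-0.81   1.597 -0.054] gap 0.0165 ff 60.6 q [-1.2  9.5 86.1  0.2 93.4 96.2]
```

send_rows(deltas=[{"tx":0,"ty":0,"tz":0.0005,"rx":0,"ry":0,"rz":0.08},{"tx":0,"ty":0,"tz":0.0005,"rx":0,"ry":0,"rz":0.08},{"tx":0,"ty":0,"tz":0.0005,"rx":0,"ry":0,"rz":0.08}])

```text
t: 25.7
ee_pos: [0.5452, 0.0417, 0.1773]
eef_rot: [178.7, 8.8, -11.1]
force: [7.1, -5.5, -1.3]
finger_gap: 0.0167
finger_force: 60.6
```

```bash
python3 -c "
from h import *
show()"
```

```text
t 25.7 pos [0.5452 0.0417 0.1773] y 0.0418 rad 0.0074 off N 0.0002 lean 8.93 ydev -0.03
 F(U,N,z) [-5.22  7.35 -1.31] Ttool [-0.753  1.639 -0.061] gap 0.0167 ff 60.6 q [-1.2  9.5 86.1  0.2 93.4 99.8]
```

send_rows(deltas=[{"tx":0,"ty":0,"tz":0.0005,"rx":0,"ry":0,"rz":0.06},{"tx":0,"ty":0,"tz":0.0005,"rx":0,"ry":0,"rz":0.06},{"tx":0,"ty":0,"tz":0.0005,"rx":0,"ry":0,"rz":0.06}])

```text
t: 26.08
ee_pos: [0.5452, 0.0417, 0.1772]
eef_rot: [178.3, 8.8, -13.8]
force: [6.5, -6.1, -0.1]
finger_gap: 0.0166
finger_force: 60.6
```

```bash
python3 -c "
from h import *
show()"
```

```text
t 26.07 pos [0.5452 0.0417 0.1772] y 0.0418 rad 0.0073 off N 0.0002 lean 8.93 ydev -0.03
 F(U,N,z) [-5.83  6.75 -0.15] Ttool [-0.598  1.617 -0.128] gap 0.0166 ff 60.6 q [ -1.2   9.5  86.1   0.2  93.4 102.5]
```

send_rows(deltas=[{"tx":0,"ty":0,"tz":0,"rx":0,"ry":0,"rz":0.05},{"tx":0,"ty":0,"tz":0,"rx":0,"ry":0,"rz":0.05},{"tx":0,"ty":0,"tz":0,"rx":0,"ry":0,"rz":0.05}])

```text
t: 26.45
ee_pos: [0.5452, 0.0417, 0.1772]
eef_rot: [177.9, 8.7, -16.1]
force: [6.6, -6.1, -1.1]
finger_gap: 0.0167
finger_force: 60.6
```

```bash
python3 -c "
from h import *
show()"
```

```text
t 26.45 pos [0.5452 0.0417 0.1772] y 0.0418 rad 0.0073 off N 0.0002 lean 8.93 ydev -0.03
 F(U,N,z) [-5.78  6.87 -1.09] Ttool [-0.61   1.703 -0.073] gap 0.0167 ff 60.6 q [ -1.2   9.5  86.1   0.2  93.4 104.8]
```

send_rows(deltas=[{"tx":0,"ty":0,"tz":0.0005,"rx":0,"ry":0,"rz":0.07},{"tx":0,"ty":0,"tz":0.0005,"rx":0,"ry":0,"rz":0.07},{"tx":0,"ty":0,"tz":0.0005,"rx":0,"ry":0,"rz":0.07}])

```text
t: 26.82
ee_pos: [0.5453, 0.0416, 0.1772]
eef_rot: [177.4, 8.5, -19.3]
force: [6.4, -5.4, -0.3]
finger_gap: 0.0164
finger_force: 60.6
```

```bash
python3 -c "
from h import *
show()"
```

```text
t 26.82 pos [0.5453 0.0416 0.1772] y 0.0417 rad 0.0073 off N 0.0003 lean 8.92 ydev -0.03
 F(U,N,z) [-5.09  6.61 -0.32] Ttool [-0.575  1.789 -0.038] gap 0.0164 ff 60.6 q [ -1.2   9.5  86.1   0.2  93.4 107.9]
```

send_rows(deltas=[{"tx":0,"ty":0,"tz":0.0005,"rx":0,"ry":0,"rz":0.06},{"tx":0,"ty":0,"tz":0.0005,"rx":0,"ry":0,"rz":0.06},{"tx":0,"ty":0,"tz":0.0005,"rx":0,"ry":0,"rz":0.06}])

```text
t: 27.2
ee_pos: [0.5453, 0.0416, 0.1772]
eef_rot: [177.0, 8.4, -22.0]
force: [6.6, -7.1, -0.4]
finger_gap: 0.0163
finger_force: 60.6
```

```bash
python3 -c "
from h import *
show()"
```

```text
t 27.2 pos [0.5453 0.0416 0.1772] y 0.0417 rad 0.0073 off N 0.0003 lean 8.92 ydev -0.02
 F(U,N,z) [-6.85  6.86 -0.38] Ttool [-0.459  1.818 -0.131] gap 0.0163 ff 60.6 q [ -1.2   9.5  86.1   0.2  93.4 110.6]
```

send_rows(deltas=[{"tx":0,"ty":0,"tz":0.0005,"rx":0,"ry":0,"rz":0.07},{"tx":0,"ty":0,"tz":0.0005,"rx":0,"ry":0,"rz":0.07},{"tx":0,"ty":0,"tz":0.0005,"rx":0,"ry":0,"rz":0.07}])

```text
t: 27.58
ee_pos: [0.5453, 0.0415, 0.1771]
eef_rot: [176.6, 8.2, -25.2]
force: [6.8, -7.5, -0.1]
finger_gap: 0.0166
finger_force: 60.6
```

```bash
python3 -c "
from h import *
show()"
```

```text
t 27.57 pos [0.5453 0.0415 0.1771] y 0.0416 rad 0.0073 off N 0.0003 lean 8.91 ydev -0.01
 F(U,N,z) [-7.19  7.09 -0.09] Ttool [-0.464  1.902 -0.291] gap 0.0166 ff 60.6 q [ -1.2   9.5  86.1   0.2  93.3 113.8]
```

send_rows(deltas=[{"tx":0,"ty":0,"tz":0,"rx":0,"ry":0,"rz":0.05},{"tx":0,"ty":0,"tz":0,"rx":0,"ry":0,"rz":0.05},{"tx":0,"ty":0,"tz":0,"rx":0,"ry":0,"rz":0.05}])

```text
t: 27.95
ee_pos: [0.5454, 0.0415, 0.1771]
eef_rot: [176.3, 8.1, -27.4]
force: [6.6, -6.9, -0.5]
finger_gap: 0.0166
finger_force: 60.6
```

```bash
python3 -c "
from h import *
show()"
```

```text
t 27.95 pos [0.5454 0.0415 0.1771] y 0.0416 rad 0.0073 off N 0.0004 lean 8.9 ydev -0.01
 F(U,N,z) [-6.6   6.86 -0.46] Ttool [-0.449  1.919 -0.511] gap 0.0166 ff 60.6 q [ -1.2   9.5  86.1   0.2  93.3 116. ]
```

Torque reached 0.51 N m at the expected stiffness (0.1 N m per degree), so the shoulder is seated. I'll hold briefly, release and withdraw along the axis.

send_rows(deltas=[{"tx":0,"ty":0,"tz":0,"rx":0,"ry":0,"rz":0},{"tx":0,"ty":0,"tz":0,"rx":0,"ry":0,"rz":0}])

```text
t: 28.2
ee_pos: [0.5454, 0.0415, 0.1772]
eef_rot: [176.3, 8.1, -27.4]
force: [7.0, -6.9, 0.0]
finger_gap: 0.0166
finger_force: 60.6
```

```bash
python3 -c "
from h import *
show()"
```

```text
t 28.2 pos [0.5454 0.0415 0.1772] y 0.0416 rad 0.0073 off N 0.0004 lean 8.9 ydev -0.01
 F(U,N,z) [-6.6   7.25  0.02] Ttool [-0.396  1.968 -0.522] gap 0.0166 ff 60.6 q [ -1.2   9.5  86.1   0.2  93.3 116. ]
```

send_rows(deltas=[{"tx":0,"ty":0,"tz":0,"rx":0,"ry":0,"rz":0},{"tx":0,"ty":0,"tz":0,"rx":0,"ry":0,"rz":0},{"tx":0,"ty":0,"tz":0,"rx":0,"ry":0,"rz":0},{"tx":0,"ty":0,"tz":0,"rx":0,"ry":0,"rz":0},{"tx":0,"ty":0,"tz":-0.3,"rx":0,"ry":0,"rz":0},{"tx":0,"ty":0,"tz":-0.7,"rx":0,"ry":0,"rz":0},{"tx":0,"ty":0,"tz":-1,"rx":0,"ry":0,"rz":0},{"tx":0,"ty":0,"tz":-1,"rx":0,"ry":0,"rz":0}], gripper=0.6)

```text
t: 29.2
ee_pos: [0.5697, 0.0414, 0.3297]
eef_rot: [176.5, 7.9, -27.4]
force: [0.4, 0.5, -0.6]
finger_gap: 0.0512
finger_force: 0.0
```

```bash
python3 - <<'E'
from h import *
show()
n=[read_camera(x) for x in("side","top")]
cv2.imwrite('pics/raw_s8.png',n[0][:,:,::-1]);cv2.imwrite('pics/raw_t8.png',n[1][:,:,::-1])
import sys;np.set_printoptions(linewidth=240,threshold=sys.maxsize)
s=cv2.cvtColor(n[0],cv2.COLOR_RGB2GRAY).astype(int);print(s[164:232:1,304:338])
C0[:]=C0+U*.0425
for l in(0,5,9,14,20):print(l,proj('side',knob(0,l,0,0,r=.046)[0]),proj('side',knob(0,l,0,0,r=.0565)[0]))
E
```

```text
t 29.2 pos [0.5697 0.0414 0.3297] y 0.0425 rad 0.1617 off N 0.0016 lean 8.62 ydev -0.11
 F(U,N,z) [ 0.5   0.39 -0.55] Ttool [0.029 0.019 0.055] gap 0.0512 ff 0.0 q [ -1.2  11.3  68.2   0.3 109.1 116. ]
[[169 169 169 169 171 178  92  99 103 107  89  79  95  85 103 166 158 156 157 159 164 110  80  71 156 177 174 169  92  94 100 105  92  85]
 [169 169 169 169 169 173 171  97 102 106  82  78  96  84 103 165 157 157 158 160 165 104  79  70 113 176 171 173 165 171  95 101  90  86]
 [169 169 169 169 169 170 178  92  99 105  79  80  97  82 122 164 157 157 157 160 165 106  81  71  95 177 170 169 170 174 169  97  88  87]
 [169 169 169 169 169 169 173 169  94 103  80  80  98  82 126 163 158 158 158 159 166 106  80  70  92 176 169 167 168 169 175 173  87  85]
 [169 168 169 169 169 168 169 175 173 102  72  81  99  81 146 162 157 157 158 160 166  87  80  68 175 176 169 168 168 168 171 182  85  85]
 [169 168 168 169 169 168 169 171 182 101  69  81 104  81 149 162 158 158 158 158 168  82  80  66 122 176 170 168 167 167 170 180  84  86]
 [169 169 168 168 169 168 169 171 180  91  71  83 105  80 149 16
[... 8146 characters left out ...]
 178 191  73  75  92  91  78 166 162 157 158 159 161 161 154  80  82  85  40  10  34  31  32  31  31  31  31  27  11 162 186 176]
 [175 175 178 192  64  77  96 110  79 171 161 157 156 159 161 162 149  81  82  87  44  12  16  34  32  32  31  33  31  27   8 160 184 176]
 [175 175 180 193  66  79  96  93  77 169 161 156 157 159 160 163 150  81  82  89  20  14  12  33  32  32  31  31  32  25   9 159 183 177]]
0 [317.82105531 179.0908401 ] [317.77565641 175.00383889]
5 [319.88746001 179.2255311 ] [320.33680607 175.17113825]
9 [321.53007414 179.42973866] [322.37241167 175.42558667]
14 [323.55555913 179.80362989] [324.88167752 175.891904  ]
20 [325.9228373  180.42163032] [327.81250661 176.66288146]
```

The knob is again at col ≈321.5 with its top at ≈(322.6,175.5), which gives a lean of about 9°. The flat, seen clearly now, measures about 10–11°. I'll move the arm aside to check with the top camera as well.

```bash
python3 -c "
from h import *
p,R=now();print(R.inv().apply([-.14,-.10,.03])/.15)"
```

```text
[-0.54459375  1.02752024 -0.05635026]
```

send_rows(deltas=[{"tx":-0.27,"ty":0.5,"tz":-0.03,"rx":0,"ry":0,"rz":0},{"tx":-0.53,"ty":1.0,"tz":-0.06,"rx":0,"ry":0,"rz":0},{"tx":-0.53,"ty":1.0,"tz":-0.06,"rx":0,"ry":0,"rz":0},{"tx":-0.53,"ty":1.0,"tz":-0.06,"rx":0,"ry":0,"rz":0},{"tx":-0.53,"ty":1.0,"tz":-0.06,"rx":0,"ry":0,"rz":0}])

```text
t: 29.92
ee_pos: [0.4312, -0.0557, 0.3534]
eef_rot: [176.2, 8.4, -27.5]
force: [0.0, -0.3, -0.0]
finger_gap: 0.0516
finger_force: 0.0
```

```bash
python3 - <<'E'
from h import *
show()
n=read_camera("top")
cv2.imwrite('pics/raw_t9.png',n[:,:,::-1])
import sys;np.set_printoptions(linewidth=240,threshold=sys.maxsize)
s=cv2.cvtColor(n,cv2.COLOR_RGB2GRAY).astype(int);print(s[182:216,308:348])
C0[:]=C0+U*.0425
for l in(0,5,9,14,20):print(l,proj('top',knob(0,l,0,0,r=.046)[0]),proj('top',knob(0,l,0,0,r=.0565)[0]),proj('top',C0))
E
```

```text
t 29.93 pos [ 0.4312 -0.0557  0.3534] y -0.0604 rad 0.1639 off N -0.1346 lean 9.19 ydev -0.14
 F(U,N,z) [-0.29  0.03 -0.04] Ttool [0.116 0.053 0.027] gap 0.0516 ff 0.0 q [-12.7  -9.1  86.5  -1.6 111.7 104. ]
[[213 211 208 203 194 184 193 204 207 207 208 208 209 209 209 210 210 212 212 214 213 215 218 217 219 218 219 219 221 220 221 220 221 221 222 221 219 200 146  68]
 [213 214 214 210 209 207 209 213 215 214 214 213 213 214 214 215 216 218 218 218 219 219 219 219 217 219 218 220 220 220 221 221 222 222 221 223 216 183 115  45]
 [214 214 214 213 213 213 214 214 214 212 211 207 209 210 214 214 216 216 216 218 217 219 218 219 217 219 219 221 221 221 221 222 220 221 220 217 207 165  86  31]
 [213 214 213 213 214 213 214 213 213 208 194 177 172 179 197 210 213 215 215 216 217 217 217 218 218 219 219 219 221 221 221 220 221 220 216 206 184 141  68  23]
 [215 214 214 214 214 214 214 212 206 188 150 114 102 120 158 190 207 211 214 214 216 217 219 219 219 220 219 220 220 221 221 220 220 216 202 176 149 109  54  21]
 [213 213 212 208 210 210 209 199 185 148  97  54  41  56  95 150 183 194 205
[... 4382 characters left out ...]
199 178 130  75  53  50  53  53  44  35  74 158 204 212 214 214 216 215 212 212 211 210 210 213 213 213]
 [215 215 215 215 215 215 215 214 215 215 216 214 214 213 207 177 114  49  22  25  21  23  25  31  80 159 203 212 214 214 213 212 212 211 211 212 213 212 212 211]]
0 [330.948739   197.36946786] [330.95586809 196.907399  ] [330.91914392 199.28758036]
5 [330.98956859 195.72962401] [331.00652083 194.87312036] [330.91914392 199.28758036]
9 [331.02180239 194.43914502] [331.04649213 193.27298819] [330.91914392 199.28758036]
14 [331.06126777 192.8643732 ] [331.09539917 191.32167255] [330.91914392 199.28758036]
20 [331.10697305 191.0484057 ] [331.1519783  189.07399764] [330.91914392 199.28758036]
```

The top view agrees. The collar touches the hub with no gap, and the hub's edge is at col 326.2 as before, so the carriage did not move. The knob leans about 8° against about 6.5° for the flat in this camera, and about 9° against 10–12° in the side camera, so it is square to within about 3°. Handing in.

```bash
python3 -c "
from station import *
print(close_job())"
```

```text
the job is handed in; nothing more can be done
None
```

I handed the job in with the collar butted against the carriage hub and its set screw square to the flat within about 3° by camera. The screw is tightened to about 0.5 N m, the carriage showed no movement in the top camera, and I haven't seen the judge's verdict.

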